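# Ready the pebble mill

## Task

Get the pebble mill ready for a run: first turn its red speed knob fully anticlockwise to the end stop (off), then lower every grinding pebble from the tray gently into the mill's pot, without dropping it. Last, tighten the castle nut clockwise until it is home and then just that little further that brings the first slot in line with the cotter hole in the stud (yellow line), without slackening it again, and leave the glassware, the dye jar and the tape undisturbed.

Things in the scene. Friction and masses are not known exactly. Their poses are not given: they have to be found in the camera images.
- mill: Small bench pebble mill, fixed. Green base plate 12 mm thick; on it an open round aluminium pot. Origin: centre of the underside, on the pot's upright axis, z up. Pot: inner radius 92 mm, outer 97 mm; inner floor (dark rubber disc) at z = 22 mm, rim at z = 101 mm. The clamp stud stands at (-170, 0) mm in this frame and the speed knob at (-145, -125) mm. A grey clamp arm, top at z = 55 mm, runs from under the nut to the pot.
- cotter_hole (a point): Centre of the cotter hole, 6 mm across, bored through the steel stud (diameter 18 mm, top at z = 118 mm over the worktop), hole centre 101 mm above the worktop. Its x axis is the direction of the hole; a yellow line painted across the top of the stud marks the same direction. The stud does not turn.
- slot_a (a point): Castle nut, dark steel: hexagon 50 mm across flats from z = 58 to 88 mm above the worktop, slotted crown (radius 25 mm) up to 103 mm. Six slots, 9 mm wide, one above the middle of each flat, so three slot lines across the nut. This point is on the nut's axis at z = 80 mm, a good height to grip two opposite flats; it turns with the nut. Its x axis is slot line a, and is also square to one pair of flats.
- slot_b (a point): Same point; its x axis is slot line b, 60 degrees on from a, square to the second pair of flats.
- slot_c (a point): Same point; its x axis is slot line c, 120 degrees on from a, square to the third pair of flats.
- nut_run (a joint): How far the nut has been run down its thread, rad, growing clockwise seen from above. It turns easily (0.06 Nm) up to its stop at 3.14, where it is home on the washer. Turning back anticlockwise lowers this first, so the nut is then loose again.
- nut_clamp (a joint): Further tightening after the nut is home, rad, clockwise from above: washer and nut turn together against 0.35 Nm and stay where left. 0 until the nut is home. The first slot comes in line with the hole somewhere between 0.3 and 0.8, slots repeat each 1.05 rad.
- speed (a joint): Speed knob of the mill, rad: 0 is the fully anticlockwise end stop (off); grows clockwise seen from above, up to 2.9. Stays where it is left, turns with 0.04 Nm.
- speed_grip (a point): Grip point of the red speed knob, on its upright axis 72 mm above the worktop: bar grip 46 mm long, 14 mm wide, from z = 47 to 79 mm, on a red disc of radius 24 mm on a white box (100 x 85 mm, 35 mm high). The bar lies along this point's x axis and turns with the knob.
- tray: Low grey tray 210 x 230 mm (x, y), rim 18 mm high, floor 4 mm thick, fixed. Origin: centre of the underside.
- pebble_0: Smooth cream grinding pebble, an ellipsoid 48 x 68 x 40 mm along its x, y, z, 160 g. Origin: the lowest point of its underside as it lies flat, 20 mm under its centre. Starts in the tray, lying flat. May be absent.
- pebble_1: Smooth brown-grey grinding pebble, an ellipsoid 48 x 68 x 40 mm along its x, y, z, 160 g. Origin: the lowest point of its underside as it lies flat, 20 mm under its centre. Starts in the tray, lying flat. May be absent.
- pebble_2: Smooth tan grinding pebble, an ellipsoid 48 x 68 x 40 mm along its x, y, z, 160 g. Origin: the lowest point of its underside as it lies flat, 20 mm under its centre. Starts in the tray, lying flat. May be absent.
- pebble_3: Smooth slate grey grinding pebble, an ellipsoid 48 x 68 x 40 mm along its x, y, z, 160 g. Origin: the lowest point of its underside as it lies flat, 20 mm under its centre. Starts in the tray, lying flat. May be absent.
- beaker: Glass beaker with pink contents, 72 mm across, 92 mm high, at the back; origin under its centre. Bystander.
- flask: Conical glass flask, 65 mm across, 105 mm high, at the back; origin under its centre. Bystander.
- yellow_jar: Dye jar with yellow cap, 50 mm across, 66 mm high, at the back; origin under its centre. Bystander.
- tape: Roll of tan tape lying flat, 98 mm across, 25 mm high; origin under its centre. Bystander.
Mind the look-alikes: they are no part of the job. What is shaped like the pebble_2 but blue is not meant.

How it is judged:
On the way, in this order (a step that is already met when the one before it is completed fails the run):
1. the speed knob is fully anticlockwise (within 0.06 rad of its stop) (value of joint speed below 0.06 rad), for 0.2 s.
2. every pebble is in the pot (horizontal distance between each of pebble_0, pebble_1, pebble_2, pebble_3 and mill below 0.095 m and z of pebble_0 in the frame of mill between 0.012 and 0.075 m and z of pebble_1 in the frame of mill between 0.012 and 0.075 m and z of pebble_2 in the frame of mill between 0.012 and 0.075 m and z of pebble_3 in the frame of mill between 0.012 and 0.075 m), for 0.2 s.
3. the nut is home on the washer and tightened a little further (nut_run over 3.07, nut_clamp over 0.05) (value of joint nut_run above 3.07 rad and value of joint nut_clamp above 0.05 rad), for 0.1 s.
At the end, for the whole second after the job is handed in: Knob within 0.06 rad of off; every pebble released and at rest inside the pot (within 95 mm of its axis, origin below z = 75 mm); nut home (nut_run over 3.07) and tightened 0.05 to 0.95 rad more, to the first slot, a slot line within 0.1 rad of the cotter hole (all of step 2 and all of step 3 and value of joint speed below 0.06 rad and value of joint nut_clamp below 0.95 rad and angle between the x axis of any of slot_a, slot_b, slot_c and the x axis of cotter_hole, either way round below 0.1 rad and linear speed of each of pebble_0, pebble_1, pebble_2, pebble_3 below 0.05 m/s and contact force between each of pebble_0, pebble_1, pebble_2, pebble_3 and the fingers below 0.05 N); the robot touches nothing.
It fails at once if a pebble drops inside the pot (moves faster than 0.9 m/s below its rim, a fall of about 40 mm) ((horizontal distance between pebble_0 and mill below 0.095 m and z of pebble_0 in the frame of mill below 0.075 m and linear speed of pebble_0 above 0.9 m/s) or (horizontal distance between pebble_1 and mill below 0.095 m and z of pebble_1 in the frame of mill below 0.075 m and linear speed of pebble_1 above 0.9 m/s) or (horizontal distance between pebble_2 and mill below 0.095 m and z of pebble_2 in the frame of mill below 0.075 m and linear speed of pebble_2 above 0.9 m/s) or (horizontal distance between pebble_3 and mill below 0.095 m and z of pebble_3 in the frame of mill below 0.075 m and linear speed of pebble_3 above 0.9 m/s)).
It fails at once if a pebble is pressed on the pot's floor with more than 40 N (contact force between any of pebble_0, pebble_1, pebble_2, pebble_3 and pot_floor above 40 N).
It fails at once if a bystander (beaker, flask, dye jar, tape roll) is moved by more than 3 cm (distance of any of beaker, flask, yellow_jar, tape from where it was at the start of the episode above 0.03 m).
Of pebble_0, pebble_1, pebble_2, pebble_3 only 3 to 4 are there at a start; the rules pass over those that are not, and their reading is None.
At some moment in a run one of pebble_0, pebble_1, pebble_2, pebble_3 may be knocked a few centimetres aside while the robot is not near it.
It also fails if it takes over 210 s, if anything falls off the work surface, if the arm or the gripper's body presses on something with over 40 N, if the wrist force passes 120 N, or if a joint passes its speed limit or range.

## Robot

A 6-joint arm with a two-finger parallel gripper is mounted at the origin on a cart in front of the work surface, level with it; the furniture and walls round the work are solid. World frame = base frame: x ahead of the robot, y to its left, z up, the work surface at z = 0. Lengths are in m, angles in rad, forces in N, time in s.
With the tool pointing down it reaches from about 0.35 to 0.775 m from the base axis. Payload 5.5 kg.
Tool frame: the origin (TCP) lies midway between the tips of the shut fingers; the grasp point (between the pads) lies grip_point_offset behind it (grip_point_offset is the distance from the TCP to the grasp point, in m); z points along the fingers, y is the direction in which the jaws open and shut (so a half turn about z gives the same grasp; the last joint's range is limited). The gripper opens to 85 mm and grips with 20 to 120 N. Pads are 22 mm wide; open, the fingers measure 114 mm over their backs; the gripper's body (76 mm by 85 mm) begins 54 mm behind the grasp point. The pads swing forward as they close: fully open they stand 13 mm farther back than shut.
Start: joints at [1.067, 0.313, 0.046, 1.304, 0, 1.431], TCP at [0.205, 0.537, 0.196] pointing down, gripper open.
Joint ranges: [-2.76, 2.76], [-0.86, 1.69], [-1.03, 1.26], [-2.2, 2.34], [-1.47, 1.5], [-3.14, 3.14]. Speed limits (rad/s): [2.57, 2.57, 3.14, 3.14, 3.14, 3.14].

## Interface

Orientations are given as a unit quaternion [w, x, y, z].
In Python, from workcell import * gives the robot as it stands.
- The arm moves only by the tool send_rows, never from a script. Its argument "series" is one flat list of numbers, 7 for each row, row after row: the shift along the tool's x, y, z in cm, then the turn, a rotation vector about the tool's x, y, z in degrees, then the opening, from 0 (shut) to 1 (fully open). A call has 1 to 10 rows; each row is the pose to reach, as a shift and turn from the pose commanded when the call began, along the tool's axes at that moment; what a row does not reach only later rows make up. A row lasts 1/12 s, in which the tool goes at most 41.7 mm and 7.16 degrees, less where a joint would pass 70% of its speed; a pose out of reach is approached as far as the arm can. A call with a gripper value outside its range is refused whole. The fingers move at their own pace and stop on an object; "newtons" is the grip in N (left out, the last holds). Time passes only in rows, so rows that repeat a pose let the fingers close. It gives the time, the measured TCP pose, the force and the opening at its end, in the units of the state.
- get_state(): the state, without advancing time (a new reading comes with each control period).
- read_camera(name): name is "scene" or "top" or "wrist"; returns the picture (384x512x3 uint8, blue, green, red); there is no depth.
- camera_info(name): a dict with "K" (3x3 intrinsics, pixels), "xyz" and "attitude" of the camera in the world. Camera axes: x right, y down, z forward; pixel columns grow to the right and rows downward; lengths in m; the calibration is good to about 2 mm. A picture is of the moment at which its call begins: read the wrist's pose just before it. camera_info takes no time and is no camera call; for the wrist camera it gives the pose at the moment of the call.
- hand_in(): hands the job in, once; it reports no verdict.
Trained networks look in the newest picture that a camera, given by its name, has taken for a name from the list of things; names that differ only in an ending like _2 or _b are one class to them, and where a whole thing is asked for, a point or a joint stands for the part that bears it (a point fixed in the world has none). Each returns a list of dicts, best first, with "p" (0 to 1); they miss things now and then, are a little off and sometimes report something else, mostly with a low value. They report only what shows in the picture. A call takes as long as a camera call. They do not tell look-alikes from the thing itself.
- silhouettes(camera, label): "pixels" (384x512 bool, what is visible of it) and "box" ([left, top, width, height] in pixels, round what is visible of it).
The state is a dict: "clock": time; "joint_pos": joint angles; "qvel": joint speeds; "tau": joint torques, N m; "tcp_pos": TCP position; "orientation": TCP orientation; "wrist_force": force on the tool from outside, world axes, zero at the start; "ft_torque": the same for the moment, N m; "finger_gap": finger opening in m.
Only numpy, scipy, OpenCV 4.12 (cv2) and the standard library are available. Lean on these libraries where they do the work, as an engineer would, in place of code of your own. Each camera call takes 0.05 s, during which the arm holds its last target. There are 200 camera calls.

## Working session

There is one attempt and no reset: what is moved stays moved. The work goes in short steps, Python scripts to look and compute and a tool call to move; the robot and the scene stay as the last step left them, time stands still between calls to the robot, and variables do not carry over. Pictures are saved under pics/ and viewed, about 12 in all and at most 16, crops included, and the job is handed in when it is done.

Besides the shell and the picture viewer there is one more tool, called after "Request:" by a JSON object that holds its "fn" and its "kwargs", one argument or row to a line. send_rows: Moves the arm, as the interface text tells. Its arguments: {"type":"object","properties":{"series":{"type":"array"},"newtons":{"type":"number"}},"required":["series"]}

```bash
ls; mkdir -p pics; cat > h.py <<'E'
from workcell import *
import numpy as np, cv2
from scipy.spatial.transform import Rotation as R
def Rq(q): return R.from_quat([q[1],q[2],q[3],q[0]])
def cam(n):
    i=camera_info(n); a=np.array(i["attitude"],float)
    M=a if a.shape==(3,3) else Rq(a).as_matrix()
    return np.array(i["K"]),np.array(i["xyz"]),M
def px2w(n,uv,z,c=None):
    K,t,M=c or cam(n)
    d=M@np.linalg.inv(K)@np.array([uv[0],uv[1],1.]); return t+d*(z-t[2])/d[2]
def w2px(n,p,c=None):
    K,t,M=c or cam(n); q=K@(M.T@(np.array(p)-t)); return q[:2]/q[2]
E
python3 - <<'E'
from h import *
s=get_state(); print(s)
for n in("scene","top"):
    print(camera_info(n)); im=read_camera(n); cv2.imwrite(f"pics/{n}0.png",im)
E
```

```text
pics
{'clock': 0.0, 'joint_pos': array([ 1.06739260e+00,  3.14003152e-01,  4.49810279e-02,  1.30361025e+00,
       -8.62605431e-06,  1.43121031e+00]), 'qvel': array([ 3.56378920e-04,  2.02463699e-04,  6.70089422e-04,  1.50824496e-04,
        4.69280866e-05, -5.05282325e-05]), 'tau': array([-9.92809146e-04, -4.80632758e+01,  2.98532152e+01,  1.95455714e-02,
       -2.79577289e-04,  5.45608444e-06]), 'tcp_pos': array([0.20433313, 0.53685025, 0.19550821]), 'orientation': array([-2.85990223e-04,  1.80907186e-01,  9.83499744e-01, -8.72351913e-04]), 'wrist_force': array([-0.54021412, -0.44346761,  0.23172852]), 'ft_torque': array([-0.01980594, -0.02182937, -0.04905609]), 'finger_gap': 0.08551816541834725}
{'K': array([[407.83282524,   0.        , 258.47824483],
       [  0.        , 407.83282524, 193.0658772 ],
       [  0.        ,   0.        ,   1.        ]]), 'xyz': array([-0.39190868, -0.89219047,  0.96352994]), 'attitude': array([-0.38867727,  0.78348705, -0.42808395,  0.22764481])}
{'K': array([[421.68882915,   0.        , 257.63702775],
       [  0.        , 421.68882915, 191.41140457],
       [  0.        ,   0.        ,   1.        ]]), 'xyz': array([ 0.41027899, -0.29667499,  1.30426564]), 'attitude': array([ 0.05329068, -0.70406167,  0.70645306, -0.04879909])}
```

View pics/top0.png

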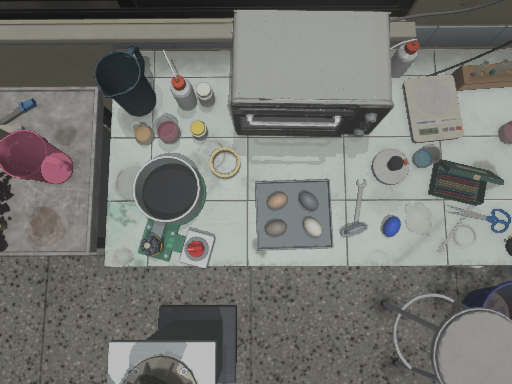

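View pics/scene0.png

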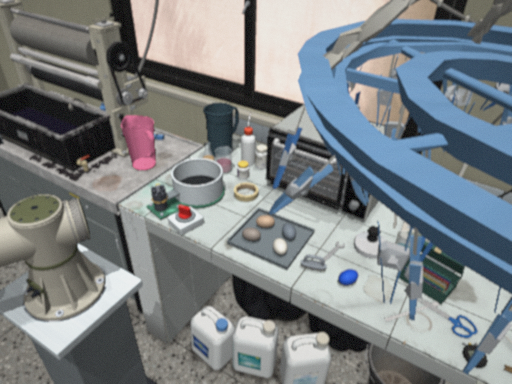

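Top picture: pot (169,189), nut (152,244), knob (196,247), and the tray with four pebbles: tan (277,200), slate (309,200), brown-grey (277,227) and cream (312,226). The look-alike is the blue ovoid at (392,226), which lies outside the tray. Next I'll measure them and take a close crop.

```bash
cat > m.py <<'E'
from h import *
read_camera("top"); c=cam("top")
for l,z in(("pebble_0",.024),("speed_grip",.079),("slot_a",.103),("tray",.018),("mill",.101),("tape",.025)):
    for d in silhouettes("top",l):
        if d["p"]<.3: continue
        m=d["pixels"].astype(np.uint8); u=cv2.moments(m,True)
        uv=np.array([u["m10"],u["m01"]])/u["m00"]
        cnt=max(cv2.findContours(m,0,2)[0],key=len)
        (cx,cy),(w,h),a=cv2.minAreaRect(cnt)
        a0=.5*np.arctan2(2*u["mu11"],u["mu20"]-u["mu02"]); e=np.array([np.cos(a0),np.sin(a0)])*5
        v=px2w("top",uv+e,z,c)-px2w("top",uv-e,z,c)
        print(l,round(d["p"],2),uv.round(1),"w",px2w("top",uv,z,c).round(4),"axis deg",round(np.degrees(np.arctan2(v[1],v[0])),1),"rect",round(w,1),round(h,1),round(a,1))
E
python3 m.py
python3 -c "
import cv2;i=cv2.imread('pics/top0.png')[145:270,115:345];cv2.imwrite('pics/crop0.png',cv2.resize(i,None,fx=3.4,fy=3.4,interpolation=cv2.INTER_CUBIC))"
```

```text
pebble_0 0.8 [391.1 226.3] w [ 0.4884 -0.6923  0.024 ] axis deg -35.6 rect 17.0 16.0 90.0
pebble_0 0.73 [312.5 227.2] w [ 0.4865 -0.4546  0.024 ] axis deg -138.1 rect 18.0 17.0 90.0
pebble_0 0.68 [276.2 200.3] w [ 0.569  -0.3454  0.024 ] axis deg -64.5 rect 15.0 19.0 90.0
pebble_0 0.61 [275.4 227.4] w [ 0.4862 -0.3422  0.024 ] axis deg -76.6 rect 14.8 21.0 63.4
pebble_0 0.48 [307.8 200.9] w [ 0.5667 -0.4421  0.024 ] axis deg -134.9 rect 21.2 14.1 45.0
speed_grip 0.66 [195.5 248.4] w [ 0.4233 -0.1095  0.079 ] axis deg -49.0 rect 12.7 14.1 45.0
slot_a 0.63 [150.7 245.5] w [0.4315 0.014  0.103 ] axis deg -84.0 rect 17.0 18.0 90.0
tray 0.61 [293.4 214.6] w [ 0.5255 -0.3978  0.018 ] axis deg -90.2 rect 68.6 75.6 88.4
tray 0.6 [171.6 210.1] w [ 0.5405 -0.0246  0.018 ] axis deg -164.8 rect 116.0 76.1 83.8
tray 0.39 [150.4 245.5] w [0.433  0.0369 0.018 ] axis deg -77.5 rect 17.0 20.0 90.0
mill 0.73 [171.4 210.1] w [ 0.5322 -0.0418  0.101 ] axis deg -165.8 rect 113.7 76.9 84.9
tape 0.69 [224.5 162.2] w [ 0.6882 -0.1863  0.025 ] axis deg -155.8 rect 31.0 31.0 90.0
```

View pics/crop0.png

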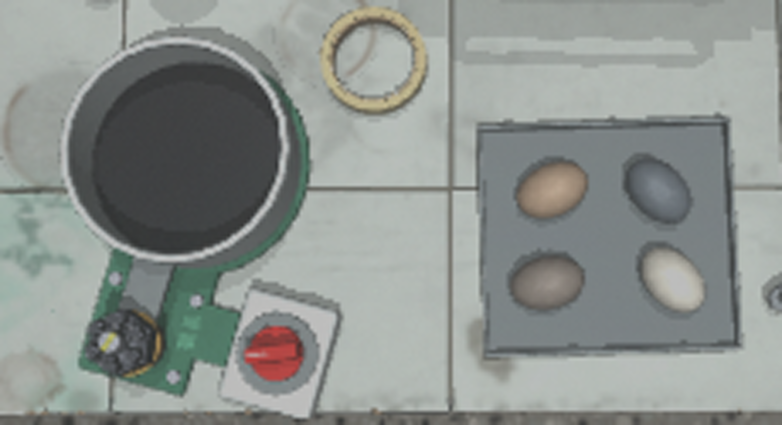

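```bash
cat >> h.py <<'E'
def plan(p,yaw):
    """shift (cm, tool axes), turn (deg) to TCP p, tool down, tool x at world yaw deg"""
    s=get_state(); T=Rq(s["orientation"])
    y=np.radians(yaw); X=[np.cos(y),np.sin(y),0]; Z=[0,0,-1]
    D=R.from_matrix(np.column_stack([X,np.cross(Z,X),Z]))
    tx=T.as_matrix()[:,0]
    print("tcp",s["tcp_pos"].round(4),"yaw",round(np.degrees(np.arctan2(tx[1],tx[0])),1),"q6",s["joint_pos"][5].round(3),"t",s["clock"])
    print("shift cm",(T.inv().apply(np.array(p)-s["tcp_pos"])*100).round(2),"turn",np.degrees((T.inv()*D).as_rotvec()).round(1))
E
python3 - <<'E'
from h import *
import workcell; print([n for n in dir(workcell) if n[0]!='_'], getattr(workcell,'grip_point_offset',None))
print({k:v for k,v in camera_info("wrist").items()})
plan([.423,-.11,.25],90)
o=lambda u,v:(u/3.4+115,v/3.4+145)
print("pot",px2w("top",o(176,150),.101),"stud",px2w("top",o(108,341),.118),"knob",px2w("top",o(275,348),.079))
for a in [(62,150),(290,150),(176,38),(176,262)]: print(px2w("top",o(*a),.101).round(3))
E
```

```text
['MotionError', 'camera_info', 'get_state', 'grip_point_offset', 'hand_in', 'read_camera', 'silhouettes'] 0.0187
{'K': array([[289.10270744,   0.        , 256.78896447],
       [  0.        , 289.10270744, 194.33360184],
       [  0.        ,   0.        ,   1.        ]]), 'xyz': array([0.13811015, 0.56318351, 0.37294072]), 'attitude': array([0.11665996, 0.81515051, 0.56161747, 0.08065926])}
tcp [0.2046 0.5374 0.1964] yaw 159.2 q6 1.431 t 0.45
shift cm [-43.45 -52.73  -5.36] turn [-0.   0.  69.2]
pot [ 0.59310528 -0.0266643   0.101     ] stud [0.43188901 0.02104376 0.118     ] knob [ 0.42627958 -0.11059003  0.079     ]
[0.593 0.07  0.101]
[ 0.593 -0.124  0.101]
[ 0.691 -0.024  0.101]
[ 0.498 -0.029  0.101]
```

Request:
{"fn": "send_rows", "kwargs": {
  "series": [-43.5, -52.7, -5.4, 0, 0, 69, 1, -43.5, -52.7, -5.4, 0, 0, 69, 1, -43.5, -52.7, -5.4, 0, 0, 69, 1, -43.5, -52.7, -5.4, 0, 0, 69, 1, -43.5, -52.7, -5.4, 0, 0, 69, 1, -43.5, -52.7, -5.4, 0, 0, 69, 1, -43.5, -52.7, -5.4, 0, 0, 69, 1, -43.5, -52.7, -5.4, 0, 0, 69, 1, -43.5, -52.7, -5.4, 0, 0, 69, 1, -43.5, -52.7, -5.4, 0, 0, 69, 1],
  "newtons": 40
}}

```text
clock: 1.28
tcp_pos: [0.3379, 0.1422, 0.2298]
orientation: [0.0, 0.708, 0.706, 0.001]
wrist_force: [1.7, 1.1, -0.2]
finger_gap: 0.0854
```

```bash
python3 -c "
from h import *
plan([.423,-.11,.25],90)"
```

```text
tcp [0.3379 0.1422 0.2298] yaw 89.9 q6 1.752 t 1.2833
shift cm [-25.19   8.58  -2.02] turn [ 0.1 -0.  -0.1]
```

Request:
{"fn": "send_rows", "kwargs": {
  "series": [-25.2, 8.6, -2, 0, 0, 0, 1, -25.2, 8.6, -2, 0, 0, 0, 1, -25.2, 8.6, -2, 0, 0, 0, 1, -25.2, 8.6, -2, 0, 0, 0, 1, -25.2, 8.6, -2, 0, 0, 0, 1, -25.2, 8.6, -2, 0, 0, 0, 1, -25.2, 8.6, -2, 0, 0, 0, 1, -25.2, 8.6, -2, 0, 0, 0, 1, -25.2, 8.6, -2, 0, 0, 0, 1, -25.2, 8.6, -2, 0, 0, 0, 1]
}}

```text
clock: 2.12
tcp_pos: [0.4238, -0.1071, 0.2491]
orientation: [-0.001, 0.706, 0.708, 0.0]
wrist_force: [0.7, 0.7, -1.0]
finger_gap: 0.0853
```

```bash
python3 -c "
from h import *
plan([.423,-.11,.25],90)
c=cam('wrist'); im=read_camera('wrist')
cv2.imwrite('pics/w1.png',im)
print(c[1],c[2].round(2)); print(w2px('w',[.4233,-.1095,.079],c),w2px('w',[.432,.014,.118],c))
np.savez('w1.npz',K=c[0],t=c[1],M=c[2])
"
```

```text
tcp [ 0.4238 -0.1071  0.2491] yaw 90.2 q6 1.136 t 2.1167
shift cm [-0.29 -0.09 -0.09] turn [-0.  -0.   0.2]
[ 0.42369676 -0.0356228   0.42571914] [[ 1.    0.    0.  ]
 [ 0.   -0.96 -0.28]
 [ 0.    0.28 -0.96]]
[256.19391158 173.26909226] [265.30232979  57.35216559]
```

View pics/w1.png

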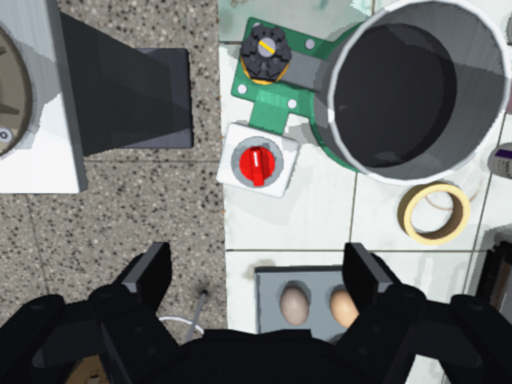

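```bash
python3 -c "
import cv2;i=cv2.imread('pics/w1.png')
a=cv2.resize(i[120:210,210:310],None,fx=4,fy=4,interpolation=cv2.INTER_CUBIC)
b=cv2.resize(i[10:100,215:315],None,fx=4,fy=4,interpolation=cv2.INTER_CUBIC)
cv2.imwrite('pics/w1c.png',cv2.hconcat([a,b]))"
```

```text
(no output)
```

View pics/w1c.png

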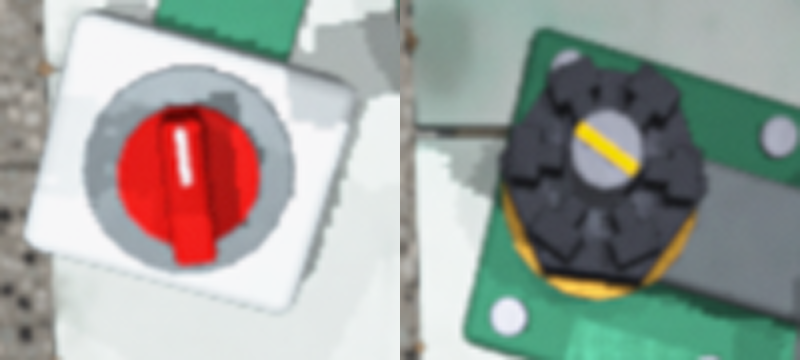

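```bash
python3 - <<'E'
from h import *
d=np.load('w1.npz'); c=(d['K'],d['t'],d['M'])
L=lambda u,v:(210+u/4,120+v/4); Q=lambda u,v:(215+(u-400)/4,10+v/4)
f=lambda uv,z:px2w('w',uv,z,c)[:2]
def ang(a,b): v=b-a; return np.degrees(np.arctan2(v[1],v[0])).round(1)
a,b=f(L(182,118),.079),f(L(194,240),.079); print("bar",a,b,(a+b)/2,ang(a,b),np.linalg.norm(a-b))
print("disc",f(L(190,170),.037))
print("stud",f(Q(607,150),.118),"line",ang(f(Q(578,128),.118),f(Q(638,172),.118)))
print("slot",ang(f(Q(598,235),.103),f(Q(612,80),.103)))
print("rim",f((333,84),.101),f((510,88),.101),f((420,1),.101),f((420,182),.101))
E
```

```text
bar [ 0.42241567 -0.08053649] [ 0.42615515 -0.11794345] [ 0.42428541 -0.09923997] -84.3 0.037593402254222814
disc [ 0.42499563 -0.10354554]
stud [0.43330522 0.02271416] line -33.3
slot 85.0
rim [ 0.50402049 -0.00876197] [ 0.69144728 -0.01225512] [0.5834605 0.0676555] [ 0.6126357  -0.11464939]
```

```bash
python3 -c "
from h import *
plan([.4245,-.103,.053],95.7)"
```

```text
tcp [ 0.4238 -0.1067  0.2492] yaw 90.2 q6 1.136 t 2.1667
shift cm [ 0.36  0.08 19.62] turn [-0.  -0.  -5.5]
```

Request:
{"fn": "send_rows", "kwargs": {
  "series": [0.4, 0.1, 12, 0, 0, -5.5, 1, 0.4, 0.1, 12, 0, 0, -5.5, 1, 0.4, 0.1, 12, 0, 0, -5.5, 1, 0.4, 0.1, 16, 0, 0, -5.5, 1, 0.4, 0.1, 18, 0, 0, -5.5, 1, 0.4, 0.1, 19.6, 0, 0, -5.5, 1, 0.4, 0.1, 19.6, 0, 0, -5.5, 1, 0.4, 0.1, 19.6, 0, 0, -5.5, 0, 0.4, 0.1, 19.6, 0, 0, -5.5, 0, 0.4, 0.1, 19.6, 0, 0, -5.5, 0]
}}

```text
clock: 3.0
tcp_pos: [0.4267, -0.1039, 0.0548]
orientation: [0.001, 0.671, 0.741, 0.001]
wrist_force: [-0.2, -0.3, -0.6]
finger_gap: 0.0517
```

Request:
{"fn": "send_rows", "kwargs": {
  "series": [0, 0, 0, 0, 0, 0, 0, 0, 0, 0, 0, 0, 0, 0, 0, 0, 0, 0, 0, -5, 0, 0, 0, 0, 0, 0, -10, 0, 0, 0, 0, 0, 0, -15, 0, 0, 0, 0, 0, 0, -20, 0]
}}

```text
clock: 3.5
tcp_pos: [0.4258, -0.1041, 0.0537]
orientation: [0.0, 0.531, 0.848, 0.0]
wrist_force: [0.3, 0.0, 0.5]
finger_gap: -0.0001
```

```bash
python3 -c "
from h import *
plan([.4245,-.103,.053],95.7); s=get_state(); print(s['finger_gap'],s['wrist_force'],s['ft_torque'])"
```

```text
tcp [ 0.4258 -0.1041  0.0537] yaw 115.9 q6 0.696 t 3.5
shift cm [ 0.15 -0.07  0.07] turn [ 0.   0.  20.2]
-0.00013323543555147268 [0.28151744 0.02318683 0.49710857] [-0.0124251  -0.01211148 -0.02476104]
```

```bash
python3 -c "
from h import *
c=cam('wrist'); im=read_camera('wrist'); s=read_camera('scene')
print(c[1], w2px('w',get_state()['tcp_pos'],c),w2px('scene',get_state()['tcp_pos']))
a=cv2.resize(s[150:270,120:260],(560,480))
cv2.imwrite('pics/w2.png',cv2.hconcat([cv2.resize(im[100:384,128:384],(240*1,266)).copy() if 0 else cv2.resize(im[:,130:386],(240,360)),a[:360]]))"
```

```text
[ 0.39452615 -0.0395404   0.23029511] [256.26244451 223.5759908 ] [185.31025339 212.02428286]
```

View pics/w2.png

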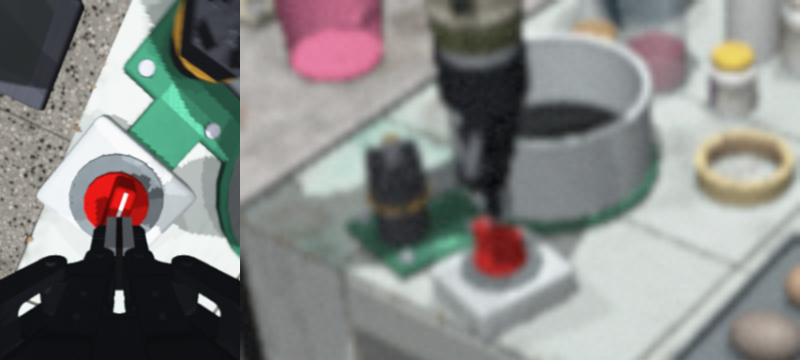

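```bash
python3 - <<'E'
from h import *
c=cam('wrist'); f=lambda u,v,z:px2w('w',(130+u/.9375,v/.9375),z,c).round(4)
print("white mark",f(119,208,.079),f(126,192,.079),"disc c",f(118,197,.047),f(118,197,.037))
im=cv2.imread  # reuse newest frame
i=read_camera('wrist'); cv2.imwrite('pics/w3.png',cv2.resize(i[150:290,180:340],None,fx=4,fy=4,interpolation=cv2.INTER_CUBIC))
E
```

```text
white mark [ 0.4212 -0.0936  0.079 ] [ 0.4205 -0.0828  0.079 ] disc c [ 0.4225 -0.0978  0.047 ] [ 0.424 -0.101  0.037]
```

View pics/w3.png

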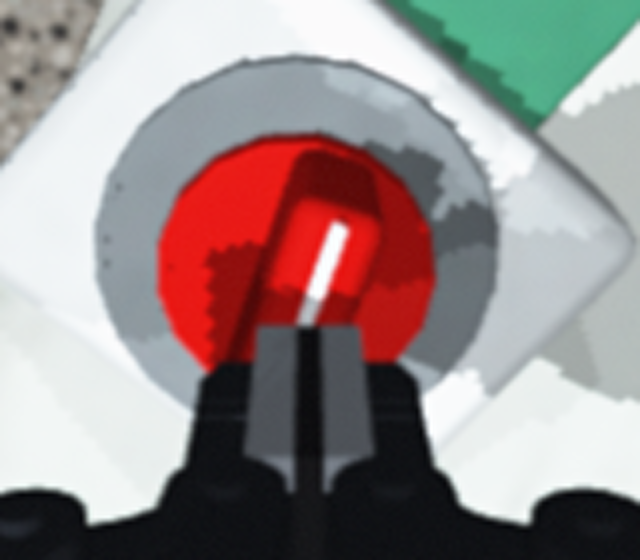

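```bash
python3 - <<'E'
from h import *
d=np.load('w1.npz'); c1=(d['K'],d['t'],d['M']); c3=cam('wrist')
def tri(u1,u3):
    P=[np.c_[c[0]@c[2].T, -c[0]@c[2].T@c[1]] for c in(c1,c3)]
    X=cv2.triangulatePoints(P[0],P[1],np.array(u1,float),np.array(u3,float)); return (X[:3]/X[3]).ravel().round(4)
L=lambda u,v:(210+u/4,120+v/4); W=lambda u,v:(180+u/4,150+v/4)
print("mark end",tri(L(180,128),W(340,225)))
print("grey disc c",tri(L(190,168),W(297,250)))
print("box corner R",tri(L(357,85),W(632,240)))
s=get_state(); p=s['tcp_pos']; print(p,s['joint_pos'].round(3))
for z in(.054,.064,.074,.084,.094): print(z,w2px('w',[p[0],p[1],z],c3).round(1))
E
```

```text
mark end [ 0.4217 -0.084   0.0765]
grey disc c [ 0.4246 -0.1039  0.0333]
box corner R [ 0.4819 -0.0772  0.0244]
[ 0.42573176 -0.10402707  0.05362159] [-0.423  0.152 -0.534  0.884  0.     0.702]
0.054 [256.3 223.9]
0.064 [256.3 230. ]
0.074 [256.3 236.8]
0.084 [256.3 244.4]
0.094 [256.3 253. ]
```

Request:
{"fn": "send_rows", "kwargs": {
  "series": [0, 0, 0, 0, 0, 7, 1, 0, 0, 0, 0, 0, 14, 1, 0, 0, 0, 0, 0, 20, 1, 0, 0, 0, 0, 0, 20, 1, 0, 0, 0, 0, 0, 20, 1, 0, 0, 0, 0, 0, 20, 1, 0, 0, 0, 0, 0, 20, 1, 0, 0, 0, 0, 0, 20, 1]
}}

```text
clock: 4.32
tcp_pos: [0.4255, -0.1038, 0.0532]
orientation: [0.0, 0.671, 0.741, 0.0]
wrist_force: [-0.9, 0.2, -0.0]
finger_gap: 0.0857
```

```bash
python3 -c "
from h import *
plan([.4246,-.104,.053],95.7); i=read_camera('wrist'); s=read_camera('scene')
cv2.imwrite('pics/w4.png',cv2.hconcat([cv2.resize(i,None,fx=.8,fy=.8)[:300],cv2.resize(s[175:235,150:220],(350,300),interpolation=cv2.INTER_CUBIC)]))"
```

```text
tcp [ 0.4255 -0.1038  0.0532] yaw 95.7 q6 1.048 t 4.3167
shift cm [-0.01 -0.09  0.02] turn [ 0. -0. -0.]
```

View pics/w4.png

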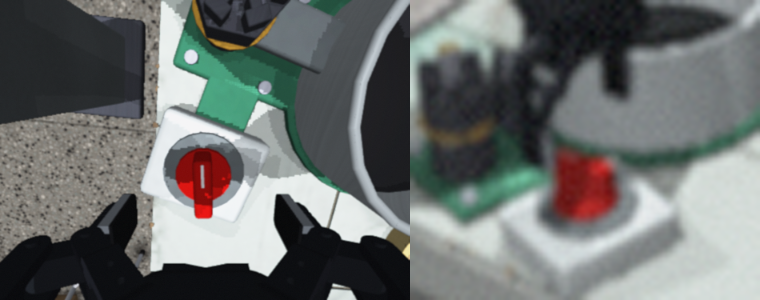

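```bash
python3 -c "
from h import *
for z in (.05,.067,.08,.095,.11): print(z,w2px('scene',[.4695,-.100,z]).round(1),w2px('scene',[.3815,-.108,z]).round(1))
print(w2px('scene',[.4246,-.104,.079]),w2px('scene',[.433,.0225,.118]))
c=cam('wrist')
for z in (.067,.09): print(w2px('w',[.4695,-.100,z],c),w2px('w',[.3815,-.108,z],c))
"
```

```text
0.05 [192.5 206. ] [177.9 220. ]
0.067 [192.1 202.3] [177.4 216.2]
0.08 [191.9 199.4] [177.  213.3]
0.095 [191.6 196. ] [176.6 209.8]
0.11 [191.2 192.6] [176.2 206.3]
[184.4779528  206.53464378] [157.61591297 184.43471042]
[328.96543848 233.16678423] [184.14688125 232.15030212]
[339.3353388  250.76006704] [173.79355321 249.63256259]
```

The scene camera puts the open fingertips near z≈0.10, about 3 cm above where the reported TCP implies. Here I trust the pictures: I'll lower in small steps, watch the force, then close.

Request:
{"fn": "send_rows", "kwargs": {
  "series": [0, -0.1, 1, 0, 0, 0, 1, 0, -0.1, 1.6, 0, 0, 0, 1, 0, -0.1, 2.2, 0, 0, 0, 1, 0, -0.1, 2.6, 0, 0, 0, 1, 0, -0.1, 2.6, 0, 0, 0, 1]
}}

```text
clock: 4.83
tcp_pos: [0.4237, -0.1035, 0.0262]
orientation: [-0.001, 0.671, 0.741, -0.0]
wrist_force: [0.1, 0.2, -0.9]
finger_gap: 0.0854
```

Request:
{"fn": "send_rows", "kwargs": {
  "series": [0, 0, 0, 0, 0, 0, 0, 0, 0, 0, 0, 0, 0, 0, 0, 0, 0, 0, 0, 0, 0, 0, 0, 0, 0, 0, 0, 0, 0, 0, 0, 0, 0, 0, 0, 0, 0, 0, 0, 0, 0, 0, 0, 0, 0, 0, 0, 0, 0]
}}

```text
clock: 5.42
tcp_pos: [0.4235, -0.104, 0.0276]
orientation: [-0.0, 0.671, 0.741, -0.001]
wrist_force: [-3.8, 0.0, 6.5]
finger_gap: 0.013
```

Gripped (13 mm gap). Now turn anticlockwise.

Request:
{"fn": "send_rows", "kwargs": {
  "series": [0, 0, -0.1, 0, 0, -7, 0, 0, 0, -0.1, 0, 0, -14, 0, 0, 0, -0.1, 0, 0, -21, 0, 0, 0, -0.1, 0, 0, -28, 0, 0, 0, -0.1, 0, 0, -35, 0, 0, 0, -0.1, 0, 0, -42, 0, 0, 0, -0.1, 0, 0, -42, 0]
}}

```text
clock: 6.0
tcp_pos: [0.4232, -0.104, 0.0276]
orientation: [-0.001, 0.36, 0.933, -0.001]
wrist_force: [-2.1, -1.6, -4.0]
finger_gap: 0.0128
```

```bash
python3 -c "
from h import *
plan([.4246,-.104,.053],95.7); s=get_state(); print(s['finger_gap'],s['wrist_force'],s['ft_torque'])"
```

```text
tcp [ 0.4232 -0.104   0.0276] yaw 137.8 q6 0.312 t 6.0
shift cm [-0.1   0.09 -2.54] turn [-0.1 -0.  42.1]
0.012801182488496503 [-2.07598146 -1.62111722 -4.00097415] [-0.41087341  0.35897993  0.00127959]
```

Request:
{"fn": "send_rows", "kwargs": {
  "series": [0, 0, 0, 0, 0, -7, 0, 0, 0, 0, 0, 0, -14, 0, 0, 0, 0, 0, 0, -21, 0, 0, 0, 0, 0, 0, -28, 0, 0, 0, 0, 0, 0, -35, 0, 0, 0, 0, 0, 0, -42, 0, 0, 0, 0, 0, 0, -42, 0]
}}

```text
clock: 6.58
tcp_pos: [0.4224, -0.104, 0.0279]
orientation: [-0.002, 0.007, 1.0, 0.0]
wrist_force: [-4.9, -0.6, 3.2]
finger_gap: 0.0133
```

```bash
python3 -c "
from h import *
plan([.4246,-.104,.053],95.7); s=get_state(); print(s['finger_gap'],s['wrist_force'],s['ft_torque'])"
```

```text
tcp [ 0.4224 -0.104   0.0279] yaw 179.1 q6 -0.411 t 6.5833
shift cm [-0.21  0.01 -2.51] turn [-0.1 -0.2 83.4]
0.013260876268244326 [-4.91916662 -0.61546332  3.24699352] [ 0.00745559  1.09302606 -4.11811381]
```

Request:
{"fn": "send_rows", "kwargs": {
  "series": [0, 0, 0, 0, 0, -2, 0, 0, 0, 0, 0, 0, -4, 0, 0, 0, 0, 0, 0, -4, 0]
}}

```text
clock: 6.83
tcp_pos: [0.4224, -0.104, 0.028]
orientation: [-0.002, -0.024, 1.0, 0.001]
wrist_force: [-5.8, 0.5, 3.0]
finger_gap: 0.0129
```

```bash
python3 -c "
from h import *
plan([.4246,-.104,.053],95.7); s=get_state(); print(s['finger_gap'],s['wrist_force'],s['ft_torque'])
i=read_camera('wrist'); cv2.imwrite('pics/w5.png',cv2.resize(i[130:290,150:350],None,fx=3,fy=3))"
```

```text
tcp [ 0.4224 -0.104   0.028 ] yaw -177.2 q6 -0.474 t 6.8333
shift cm [-0.21 -0.01 -2.5 ] turn [-0.1 -0.2 87.1]
0.012902224397412362 [-5.82941668  0.4601636   2.96712861] [ 0.19266307  1.19002154 -5.43106554]
```

View pics/w5.png

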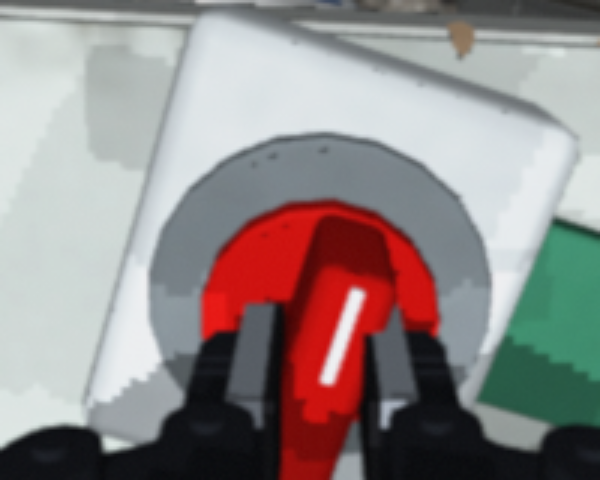

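The bar sits at the stop, about 163°, along the mill's x axis. The torque has climbed to 5 Nm and the pads slipped about 20° round the bar. Release and rise.

Request:
{"fn": "send_rows", "kwargs": {
  "series": [0, 0, 0, 0, 0, 0, 1, 0, 0, 0, 0, 0, 0, 1, 0, 0, 0, 0, 0, 0, 1, 0, 0, 0, 0, 0, 0, 1, 0, 0, 0, 0, 0, 0, 1, 0, 0, -4, 0, 0, 0, 1, 0, 0, -8, 0, 0, 0, 1, 0, 0, -12, 0, 0, 0, 1, 0, 0, -16, 0, 0, 0, 1, 0, 0, -20, 0, 0, 0, 1]
}}

```text
clock: 7.72
tcp_pos: [0.4243, -0.1035, 0.2304]
orientation: [0.0, -0.032, 0.999, -0.0]
wrist_force: [1.3, -0.8, -0.6]
finger_gap: 0.0856
```

```bash
python3 m.py | grep pebble; python3 - <<'E'
from h import *
c=cam('wrist'); i=read_camera('wrist'); cv2.imwrite('pics/w6.png',i); np.savez('w6.npz',K=c[0],t=c[1],M=c[2])
cv2.imwrite('pics/w6t.png',read_camera('top'))
print(c[1]); plan([.4864,-.345,.2],90)
u=w2px('w',[.4246,-.104,.079],c); print(u)
x,y=u.astype(int); cr=i[max(y-45,0):y+45,max(x-50,0):x+50]; cv2.imwrite('pics/w6c.png',cv2.resize(cr,None,fx=4,fy=4))
E
```

```text
pebble_0 0.69 [391.3 226.4] w [ 0.488  -0.6928  0.024 ] axis deg -34.7 rect 19.0 17.0 90.0
pebble_0 0.64 [275.5 228. ] w [ 0.4844 -0.3426  0.024 ] axis deg -71.3 rect 15.2 21.5 63.4
pebble_0 0.54 [311.9 226.8] w [ 0.4878 -0.4529  0.024 ] axis deg -135.1 rect 21.2 13.4 45.0
[ 0.3529883  -0.10765905  0.40347054]
tcp [ 0.4235 -0.1034  0.2266] yaw -176.3 q6 -0.488 t 8.1667
shift cm [ -4.74 -24.51   2.61] turn [-0.1 -0.2 93.7]
[255.58410997 175.53247877]
```

View pics/w6c.png

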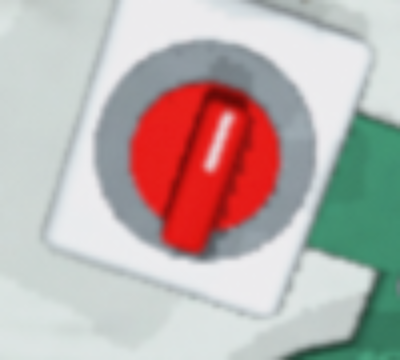

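Knob: the bar is now square to its box, so it is at the stop. On to the tray hover.

```bash
cat > p.py <<'E'
from h import *
def pebs(cm="wrist"):
    c=cam(cm); im=read_camera(cm); out=[]
    for d in silhouettes(cm,"pebble_0"):
        if d["p"]<.3: continue
        m=d["pixels"].astype(np.uint8); u=cv2.moments(m,True)
        if u["m00"]<60: continue
        uv=np.array([u["m10"],u["m01"]])/u["m00"]
        a0=.5*np.arctan2(2*u["mu11"],u["mu20"]-u["mu02"]); e=np.array([np.cos(a0),np.sin(a0)])*5
        v=px2w(cm,uv+e,.026,c)-px2w(cm,uv-e,.026,c); w=px2w(cm,uv,.026,c)
        a=np.degrees(np.arctan2(v[1],v[0]))%180
        ev=np.sqrt(np.linalg.eigvalsh([[u["mu20"],u["mu11"]],[u["mu11"],u["mu02"]]])/u["m00"])*4
        print(round(d["p"],2),"xy",w[:2].round(4),"axis",round(a,1),"len px",ev.round(0),"bgr",cv2.mean(im,m)[:3],"uv",uv.round(0))
    return im
E
python3 -c "
from h import *
plan([.527,-.41,.28],90)"
```

```text
tcp [ 0.4235 -0.1034  0.2266] yaw -176.3 q6 -0.488 t 8.1667
shift cm [ -8.36 -31.25  -5.41] turn [-0.1 -0.2 93.7]
```

Request:
{"fn": "send_rows", "kwargs": {
  "series": [-8.4, -31.2, -5.4, 0, 0, 94, 1, -8.4, -31.2, -5.4, 0, 0, 94, 1, -8.4, -31.2, -5.4, 0, 0, 94, 1, -8.4, -31.2, -5.4, 0, 0, 94, 1, -8.4, -31.2, -5.4, 0, 0, 94, 1, -8.4, -31.2, -5.4, 0, 0, 94, 1, -8.4, -31.2, -5.4, 0, 0, 94, 1, -8.4, -31.2, -5.4, 0, 0, 94, 1, -8.4, -31.2, -5.4, 0, 0, 94, 1, -8.4, -31.2, -5.4, 0, 0, 94, 1]
}}

```text
clock: 9.0
tcp_pos: [0.5281, -0.4125, 0.2781]
orientation: [-0.002, 0.563, 0.827, 0.0]
wrist_force: [-0.5, 0.6, 0.1]
finger_gap: 0.0853
```

```bash
python3 -c "
from h import *
plan([.527,-.41,.28],90)"
```

```text
tcp [ 0.5281 -0.4125  0.2781] yaw 111.5 q6 0.412 t 9.0
shift cm [ 0.28 -0.01 -0.19] turn [-0.2 -0.2 21.5]
```

Request:
{"fn": "send_rows", "kwargs": {
  "series": [0.3, 0, -0.2, 0, 0, 7, 1, 0.3, 0, -0.2, 0, 0, 14, 1, 0.3, 0, -0.2, 0, 0, 21, 1, 0.3, 0, -0.2, 0, 0, 21, 1, 0.3, 0, -0.2, 0, 0, 21, 1]
}}

```text
clock: 9.42
tcp_pos: [0.5268, -0.407, 0.2829]
orientation: [-0.001, 0.699, 0.715, 0.0]
wrist_force: [1.2, -0.3, 0.2]
finger_gap: 0.0854
```

```bash
python3 -c "
from p import *
im=pebs(); cv2.imwrite('pics/w7.png',im)
plan([.486,-.343,.10],102)"
```

```text
0.95 xy [ 0.5682 -0.3458] axis 113.7 len px [33. 45.] bgr (107.7353448275862, 133.15086206896552, 161.67327586206898) uv [286. 119.]
0.85 xy [ 0.4877 -0.4521] axis 40.9 len px [30. 43.] bgr (173.11330049261082, 181.08768472906402, 184.5270935960591) uv [231. 188.]
0.82 xy [ 0.4886 -0.6864] axis 145.7 len px [26. 37.] bgr (167.03452855245683, 64.01726427622842, 22.51527224435591) uv [232. 316.]
0.75 xy [ 0.5672 -0.4415] axis 43.5 len px [30. 43.] bgr (107.14935707220573, 95.71117705242334, 86.4272997032641) uv [282. 183.]
0.57 xy [ 0.4853 -0.3418] axis 101.0 len px [33. 48.] bgr (101.09390048154093, 107.21749598715891, 117.32584269662921) uv [229. 114.]
tcp [ 0.5269 -0.407   0.2834] yaw 91.2 q6 0.772 t 9.5167
shift cm [ 6.47 -3.94 18.35] turn [ -0.   -0.1 -10.8]
```

View pics/w7.png

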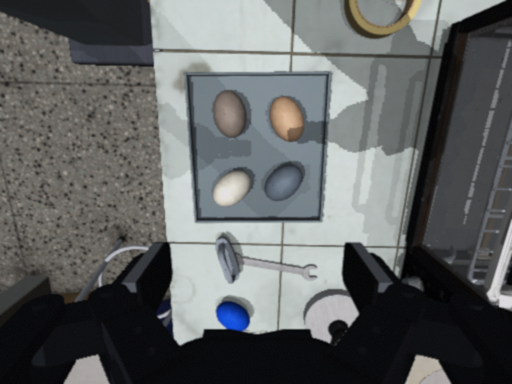

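Wrist view: brown-grey (229,114), tan (286,119), cream (231,188) and slate (282,183), all agreeing with the top camera. The blue one (232,316) is excluded. Taking the brown-grey pebble first, with the jaws part-open.

Request:
{"fn": "send_rows", "kwargs": {
  "series": [6.5, -4, 5, 0, 0, -10, 0.78, 6.5, -4, 9, 0, 0, -10, 0.78, 6.5, -4, 13, 0, 0, -10, 0.78, 6.5, -4, 17, 0, 0, -10, 0.78, 6.5, -4, 20, 0, 0, -10, 0.78, 6.5, -4, 22.3, 0, 0, -10, 0.78, 6.5, -4, 22.3, 0, 0, -10, 0.78, 6.5, -4, 22.3, 0, 0, -10, 0.78],
  "newtons": 50
}}

```text
clock: 10.18
tcp_pos: [0.484, -0.341, 0.0594]
orientation: [-0.003, 0.635, 0.772, 0.0]
wrist_force: [0.0, 1.0, 1.4]
finger_gap: 0.0668
```

```bash
python3 -c "
from p import *
pebs(); plan([.4855,-.342,-.026],101); c=cam('wrist')
s=read_camera('scene'); i=read_camera('wrist')
cv2.imwrite('pics/w8.png',cv2.hconcat([cv2.resize(i,(400,300)),cv2.resize(s[200:290,200:320],(400,300),interpolation=cv2.INTER_CUBIC)]))
p=get_state()['tcp_pos']
for z in (0,.03,.06,.09): print(z,w2px('scene',[p[0]-.036,p[1]-.007,z]),w2px('scene',[p[0]+.036,p[1]+.007,z]))
"
```

```text
0.95 xy [ 0.5682 -0.341 ] axis 134.7 len px [55. 79.] bgr (86.53030764544624, 107.37100213219617, 131.39597928723728) uv [362. 227.]
0.73 xy [ 0.4845 -0.3397] axis 102.1 len px [61. 85.] bgr (81.576416015625, 86.66552734375, 95.10693359375) uv [258. 206.]
0.6 xy [ 0.4894 -0.4391] axis 16.3 len px [38. 69.] bgr (151.2351738241309, 158.35685071574645, 161.47290388548058) uv [241. 315.]
0.58 xy [ 0.5539 -0.4301] axis 54.9 len px [30. 41.] bgr (80.66254218222723, 72.16760404949382, 65.20472440944883) uv [316. 319.]
tcp [ 0.4874 -0.3443  0.0637] yaw 101.1 q6 0.628 t 10.2833
shift cm [ 0.29 -0.16  8.97] turn [0.1 0.2 0.1]
0 [248.4655202  245.99091954] [256.32885556 232.50959924]
0.03 [248.54963113 239.45375591] [256.50868127 226.05867911]
0.06 [248.63597576 232.74298728] [256.69309316 219.44323839]
0.09 [248.72464427 225.85160505] [256.88226894 212.65690202]
```

View pics/w8.png

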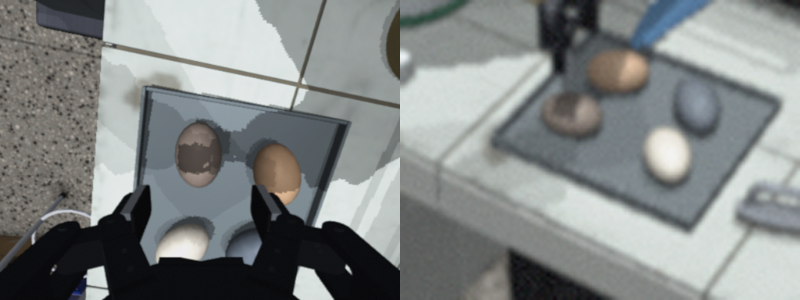

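Scene view: the tips (px 247,220) are at z≈0.115 with the TCP reading 0.064, which confirms the offset of about 4–5 cm. I'll creep down.

Request:
{"fn": "send_rows", "kwargs": {
  "series": [0.3, -0.1, 3, 0, 0, 0, 0.78, 0.3, -0.1, 6, 0, 0, 0, 0.78, 0.3, -0.1, 8, 0, 0, 0, 0.78, 0.3, -0.1, 9, 0, 0, 0, 0.78, 0.3, -0.1, 9.4, 0, 0, 0, 0.78, 0.3, -0.1, 9.8, 0, 0, 0, 0.78, 0.3, -0.1, 9.8, 0, 0, 0, 0.78]
}}

```text
clock: 10.97
tcp_pos: [0.4853, -0.341, -0.0357]
orientation: [0.001, 0.636, 0.772, -0.0]
wrist_force: [0.0, -0.5, 0.1]
finger_gap: 0.0666
```

```bash
python3 -c "
from p import *
plan([.4855,-.342,-.026],101); s=read_camera('scene')
p=get_state()['tcp_pos']; print(get_state()['wrist_force'])
for z in (0,.03,.06): print(z,w2px('scene',[p[0]-.036,p[1]-.007,z]),w2px('scene',[p[0]+.036,p[1]+.007,z]))
cv2.imwrite('pics/w9.png',cv2.resize(s[190:270,210:310],(800,600)[:2],interpolation=cv2.INTER_CUBIC))"
```

```text
tcp [ 0.4853 -0.341  -0.0357] yaw 101.0 q6 0.63 t 10.9667
shift cm [-0.1   0.   -0.97] turn [0.1 0.1 0. ]
[0.65268359 0.10828964 0.35146252]
0 [247.06332996 246.01426339] [254.98228803 232.52966134]
0.03 [247.12907838 239.47619008] [255.14518801 226.07784125]
0.06 [247.19657318 232.76445489] [255.31224324 219.46144783]
```

View pics/w9.png

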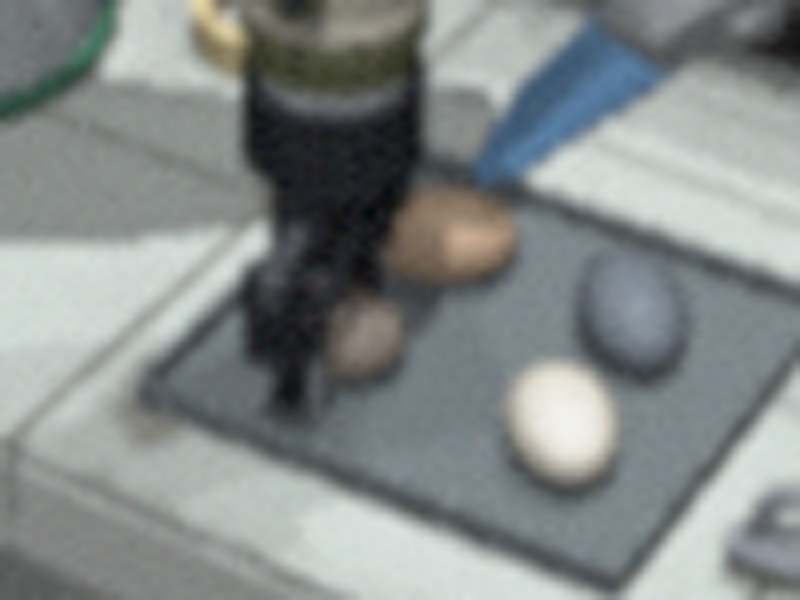

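Tip px (246,244) is z≈0.008, right by the floor. I'll raise 5 mm and close.

Request:
{"fn": "send_rows", "kwargs": {
  "series": [0, 0, -0.5, 0, 0, 0, 0.78, 0, 0, -0.5, 0, 0, 0, 0.3, 0, 0, -0.5, 0, 0, 0, 0.3, 0, 0, -0.5, 0, 0, 0, 0.3, 0, 0, -0.5, 0, 0, 0, 0.3, 0, 0, -0.5, 0, 0, 0, 0.3, 0, 0, -2, 0, 0, 0, 0.3, 0, 0, -4, 0, 0, 0, 0.3, 0, 0, -4, 0, 0, 0, 0.3]
}}

```text
clock: 11.77
tcp_pos: [0.4863, -0.3418, 0.0068]
orientation: [0.003, 0.636, 0.772, -0.0]
wrist_force: [0.7, -1.2, -0.2]
finger_gap: 0.0445
```

```bash
python3 -c "
from p import *
print(get_state()['wrist_force'])
plan([.596,-.072,.16],90)"
```

```text
[ 0.74996732 -1.20748749 -0.17326284]
tcp [ 0.4863 -0.3418  0.0068] yaw 101.0 q6 0.63 t 11.7667
shift cm [ 24.31  15.99 -15.37] turn [ 0.2  0.2 11. ]
```

Request:
{"fn": "send_rows", "kwargs": {
  "series": [0, 0, -4, 0, 0, 0, 0.3, 0, 0, -8, 0, 0, 0, 0.3, 3, 2, -11.5, 0, 0, 3, 0.3, 6, 4, -11.5, 0, 0, 7, 0.3, 9.5, 6.5, -11.5, 0, 0, 11, 0.3, 13, 9, -11.5, 0, 0, 11, 0.3, 16.5, 11, -11.5, 0, 0, 11, 0.3, 20, 13, -11.5, 0, 0, 11, 0.3, 23, 15, -11.5, 0, 0, 11, 0.3, 24.3, 16, -11.5, 0, 0, 11, 0.3]
}}

```text
clock: 12.6
tcp_pos: [0.5956, -0.0663, 0.1177]
orientation: [-0.001, 0.705, 0.709, 0.001]
wrist_force: [-0.9, -0.8, -1.0]
finger_gap: 0.0445
```

```bash
python3 -c "
from p import *
s=get_state(); print(s['wrist_force'],s['finger_gap'])
plan([.596,-.072,-.008],90)"
```

```text
[-0.85005994 -0.77648158 -1.04429084] 0.044504261253359434
tcp [ 0.5956 -0.0663  0.1177] yaw 90.3 q6 1.32 t 12.6
shift cm [-0.59  0.04 12.57] turn [ 0.  -0.1  0.3]
```

Request:
{"fn": "send_rows", "kwargs": {
  "series": [-0.2, 0, 0, 0, 0, 0, 0.3, -0.2, 0, 3, 0, 0, 0, 0.3, -0.2, 0, 6, 0, 0, 0, 0.3, -0.2, 0, 8.5, 0, 0, 0, 0.3, -0.2, 0, 10, 0, 0, 0, 0.3, -0.2, 0, 11, 0, 0, 0, 0.3, -0.2, 0, 11.8, 0, 0, 0, 0.3, -0.2, 0, 11.8, 0, 0, 0, 0.3]
}}

```text
clock: 13.27
tcp_pos: [0.5938, -0.0733, -0.0013]
orientation: [-0.001, 0.707, 0.707, -0.001]
wrist_force: [-1.0, -0.4, -1.4]
finger_gap: 0.0443
```

```bash
python3 -c "
from p import *
s=get_state(); print(s['wrist_force'],s['finger_gap'])
plan([.596,-.072,-.008],90)"
```

```text
[-1.0368487  -0.42352864 -1.40529958] 0.04434669480653427
tcp [ 0.5938 -0.0733 -0.0013] yaw 90.0 q6 1.314 t 13.2667
shift cm [0.13 0.23 0.67] turn [-0.1 -0.  -0. ]
```

Request:
{"fn": "send_rows", "kwargs": {
  "series": [0, 0, 0.4, 0, 0, 0, 0.3, 0, 0, 0.8, 0, 0, 0, 0.3, 0, 0, 1.0, 0, 0, 0, 0.3, 0, 0, 1.0, 0, 0, 0, 0.3]
}}

```text
clock: 13.6
tcp_pos: [0.595, -0.073, -0.0096]
orientation: [0.0, 0.707, 0.707, 0.0]
wrist_force: [0.2, 0.7, -1.9]
finger_gap: 0.0443
```

Request:
{"fn": "send_rows", "kwargs": {
  "series": [0, 0, 0, 0, 0, 0, 0.55, 0, 0, 0, 0, 0, 0, 0.6, 0, 0, 0, 0, 0, 0, 0.68, 0, 0, 0, 0, 0, 0, 0.7, 0, 0, 0, 0, 0, 0, 0.7, 0, 0, -3, 0, 0, 0, 0.7, 0, 0, -6, 0, 0, 0, 0.7, 0, 0, -10, 0, 0, 0, 0.7, 0, 0, -14, 0, 0, 0, 0.7, 0, 0, -14, 0, 0, 0, 0.7]
}}

```text
clock: 14.43
tcp_pos: [0.5997, -0.0742, 0.1392]
orientation: [0.006, 0.707, 0.707, 0.003]
wrist_force: [1.2, -0.6, 1.0]
finger_gap: 0.0598
```

```bash
python3 -c "
from p import *
s=get_state(); print(s['wrist_force'],s['finger_gap'])
pebs('wrist'); print('top'); cv2.imwrite('pics/t10.png',pebs('top'))
plan([.4877,-.452,.10],41); plan([.4877,-.452,.10],41+180)"
```

```text
[ 1.23544706 -0.57626149  0.99270135] 0.05978070324131762
0.82 xy [ 0.5948 -0.0762] axis 90.1 len px [47. 67.] bgr (117.5933014354067, 125.18221690590111, 137.52511961722487) uv [250. 184.]
0.67 xy [ 0.7967 -0.1078] axis 156.5 len px [52. 86.] bgr (104.88636363636363, 179.5715909090909, 187.74545454545455) uv [439. 212.]
top
0.72 xy [ 0.5672 -0.4432] axis 45.8 len px [16. 22.] bgr (109.60966542750928, 105.01115241635688, 98.62825278810408) uv [308. 201.]
0.69 xy [ 0.4882 -0.6915] axis 148.7 len px [16. 21.] bgr (149.15769230769232, 86.68461538461538, 65.61923076923077) uv [391. 226.]
0.65 xy [ 0.4878 -0.4531] axis 46.0 len px [15. 21.] bgr (156.64341085271317, 163.53100775193798, 164.50387596899225) uv [312. 227.]
0.59 xy [ 0.5681 -0.3464] axis 116.3 len px [15. 21.] bgr (113.7283950617284, 130.2098765432099, 146.70781893004116) uv [277. 200.]
tcp [ 0.5942 -0.0728  0.1294] yaw 90.0 q6 1.314 t 14.6333
shift cm [-37.91 -10.67   2.94] turn [-0.1  0.  49. ]
tcp [ 0.5942 -0.0728  0.1294] yaw 90.0 q6 1.314 t 14.6333
shift cm [-37.91 -10.67   2.94] turn [-0.00e+00 -1.00e-01 -1.31e+02]
```

Request:
{"fn": "send_rows", "kwargs": {
  "series": [-37.9, -10.6, 1, 0, 0, 47, 0.78, -37.9, -10.6, 1, 0, 0, 47, 0.78, -37.9, -10.6, 1, 0, 0, 47, 0.78, -37.9, -10.6, 1, 0, 0, 47, 0.78, -37.9, -10.6, 1, 0, 0, 47, 0.78, -37.9, -10.6, 1, 0, 0, 47, 0.78, -37.9, -10.6, 1, 0, 0, 47, 0.78, -37.9, -10.6, 1, 0, 0, 47, 0.78, -37.9, -10.6, 1, 0, 0, 47, 0.78, -37.9, -10.6, 1, 0, 0, 47, 0.78]
}}

```text
clock: 15.47
tcp_pos: [0.4861, -0.4561, 0.1171]
orientation: [-0.001, 0.931, 0.365, -0.001]
wrist_force: [0.4, 0.4, -0.3]
finger_gap: 0.0666
```

```bash
python3 -c "
from p import *
pebs(); plan([.4877,-.4525,-.031],43)"
```

```text
0.69 xy [ 0.5686 -0.3467] axis 109.8 len px [62. 82.] bgr (107.1209982354424, 131.67935467607765, 159.1726745651626) uv [228.  30.]
0.68 xy [ 0.4885 -0.4515] axis 42.3 len px [49. 69.] bgr (169.2352721849366, 177.40865026099925, 180.78262490678597) uv [256. 183.]
0.66 xy [ 0.5683 -0.4408] axis 41.8 len px [52. 77.] bgr (81.62830188679244, 72.87452830188678, 65.8572327044025) uv [308. 111.]
tcp [ 0.4864 -0.455   0.1169] yaw 42.7 q6 1.524 t 15.5667
shift cm [ 0.27 -0.04 14.79] turn [-0.2  0.  -0.3]
```

Request:
{"fn": "send_rows", "kwargs": {
  "series": [0.3, 0, 4, 0, 0, 0, 0.78, 0.3, 0, 8, 0, 0, 0, 0.78, 0.3, 0, 11, 0, 0, 0, 0.78, 0.3, 0, 13, 0, 0, 0, 0.78, 0.3, 0, 14.8, 0, 0, 0, 0.78, 0.3, 0, 14.8, 0, 0, 0, 0.3, 0.3, 0, 14.8, 0, 0, 0, 0.3, 0.3, 0, 14.8, 0, 0, 0, 0.3, 0.3, 0, 14.8, 0, 0, 0, 0.3, 0.3, 0, 14.8, 0, 0, 0, 0.3]
}}

```text
clock: 16.4
tcp_pos: [0.492, -0.4506, -0.0264]
orientation: [0.001, 0.93, 0.367, 0.0]
wrist_force: [-0.2, 0.1, -1.3]
finger_gap: 0.0446
```

Request:
{"fn": "send_rows", "kwargs": {
  "series": [0, 0, -2, 0, 0, 0, 0.3, 0, 0, -5, 0, 0, 0, 0.3, 0, 0, -9, 0, 0, 0, 0.3, 0, 0, -13, 0, 0, 0, 0.3, 0, 0, -15, 0, 0, 0, 0.3]
}}

```text
clock: 16.82
tcp_pos: [0.4929, -0.4519, 0.1291]
orientation: [0.004, 0.93, 0.367, 0.001]
wrist_force: [0.0, -0.6, -0.6]
finger_gap: 0.0448
```

```bash
python3 -c "
from p import *
s=get_state(); print(s['wrist_force'],s['finger_gap'])
plan([.594,.020,.12],90)"
```

```text
[ 0.0250266  -0.63372837 -0.64769854] 0.044796929539853626
tcp [ 0.4929 -0.4519  0.1291] yaw 43.0 q6 1.529 t 16.8167
shift cm [ 39.59 -27.6    0.67] turn [  0.4   0.2 -47. ]
```

Request:
{"fn": "send_rows", "kwargs": {
  "series": [39.6, -27.6, 0.5, 0, 0, -47, 0.3, 39.6, -27.6, 0.5, 0, 0, -47, 0.3, 39.6, -27.6, 0.5, 0, 0, -47, 0.3, 39.6, -27.6, 0.5, 0, 0, -47, 0.3, 39.6, -27.6, 0.5, 0, 0, -47, 0.3, 39.6, -27.6, 0.5, 0, 0, -47, 0.3, 39.6, -27.6, 0.5, 0, 0, -47, 0.3, 39.6, -27.6, 0.5, 0, 0, -47, 0.3, 39.6, -27.6, 0.5, 0, 0, -47, 0.3, 39.6, -27.6, 0.5, 0, 0, -47, 0.3]
}}

```text
clock: 17.65
tcp_pos: [0.579, -0.0407, 0.1193]
orientation: [0.001, 0.707, 0.707, 0.001]
wrist_force: [1.0, -1.4, -1.2]
finger_gap: 0.0442
```

```bash
python3 -c "
from p import *
s=get_state(); print(s['wrist_force'],s['finger_gap'])
plan([.596,.020,.12],90)"
```

```text
[ 1.0452429  -1.44010476 -1.22724223] 0.0442498816028129
tcp [ 0.579  -0.0407  0.1193] yaw 90.0 q6 1.362 t 17.65
shift cm [ 6.07  1.7  -0.06] turn [0.1 0.  0. ]
```

Request:
{"fn": "send_rows", "kwargs": {
  "series": [3.2, 0.9, 0, 0, 0, 0, 0.3, 6.4, 1.6, 0, 0, 0, 0, 0.3, 6.4, 1.6, 0, 0, 0, 0, 0.3, 6.4, 1.6, 3, 0, 0, 0, 0.3, 6.4, 1.6, 6, 0, 0, 0, 0.3, 6.4, 1.6, 9, 0, 0, 0, 0.3, 6.4, 1.6, 11, 0, 0, 0, 0.3, 6.4, 1.6, 11.8, 0, 0, 0, 0.3, 6.4, 1.6, 11.8, 0, 0, 0, 0.3]
}}

```text
clock: 18.4
tcp_pos: [0.5928, 0.0213, -0.0015]
orientation: [-0.001, 0.707, 0.707, -0.001]
wrist_force: [0.5, 0.7, -1.1]
finger_gap: 0.0441
```

```bash
python3 -c "
from p import *
s=get_state(); print(s['wrist_force'],s['finger_gap'])
plan([.596,.020,-.01],90)"
```

```text
[ 0.48996459  0.66575329 -1.08726627] 0.04412767902696069
tcp [ 0.5928  0.0213 -0.0015] yaw 90.0 q6 1.471 t 18.4
shift cm [-0.13  0.32  0.84] turn [-0.2 -0.   0. ]
```

Request:
{"fn": "send_rows", "kwargs": {
  "series": [0, 0, 0.3, 0, 0, 0, 0.3, 0, 0, 0.6, 0, 0, 0, 0.3, 0, 0, 0.8, 0, 0, 0, 0.3, 0, 0, 0.8, 0, 0, 0, 0.3]
}}

```text
clock: 18.73
tcp_pos: [0.5952, 0.0213, -0.0072]
orientation: [0.001, 0.707, 0.707, 0.001]
wrist_force: [-0.3, 0.2, -1.5]
finger_gap: 0.0446
```

Request:
{"fn": "send_rows", "kwargs": {
  "series": [0, 0, 0, 0, 0, 0, 0.55, 0, 0, 0, 0, 0, 0, 0.6, 0, 0, 0, 0, 0, 0, 0.68, 0, 0, 0, 0, 0, 0, 0.7, 0, 0, 0, 0, 0, 0, 0.7, 0, 0, -3, 0, 0, 0, 0.7, 0, 0, -6, 0, 0, 0, 0.7, 0, 0, -10, 0, 0, 0, 0.7, 0, 0, -14, 0, 0, 0, 0.7, 0, 0, -14, 0, 0, 0, 0.7]
}}

```text
clock: 19.57
tcp_pos: [0.5994, 0.021, 0.1408]
orientation: [0.005, 0.707, 0.707, 0.004]
wrist_force: [1.6, 0.2, 0.9]
finger_gap: 0.0597
```

```bash
python3 -c "
from p import *
s=get_state(); print(s['wrist_force'],s['finger_gap'])
pebs('wrist'); print('top'); cv2.imwrite('pics/t11.png',pebs('top'))
plan([.567,-.442,.11],44)"
```

```text
[1.60633364 0.19411336 0.87102909] 0.05965097797400089
0.83 xy [ 0.5947 -0.0824] axis 90.1 len px [44. 61.] bgr (132.58234456573328, 140.75652586616042, 153.9264356905553) uv [251. 270.]
0.64 xy [0.5963 0.012 ] axis 88.5 len px [49. 68.] bgr (185.39468690702088, 192.63946869070207, 195.93092979127135) uv [252. 190.]
top
0.85 xy [ 0.5678 -0.4421] axis 47.0 len px [16. 23.] bgr (112.48591549295774, 107.84507042253522, 101.28521126760563) uv [308. 200.]
0.77 xy [0.5991 0.0199] axis 85.8 len px [15. 21.] bgr (139.828125, 147.67578125, 149.26953125) uv [157. 191.]
0.74 xy [ 0.4895 -0.692 ] axis 147.7 len px [17. 22.] bgr (151.61458333333331, 91.34722222222221, 70.5625) uv [391. 226.]
0.63 xy [ 0.5988 -0.07  ] axis 85.3 len px [16. 21.] bgr (105.65648854961832, 111.64503816793892, 117.1793893129771) uv [186. 191.]
0.51 xy [ 0.5667 -0.3473] axis 117.2 len px [16. 22.] bgr (115.37769784172663, 130.84892086330936, 146.0611510791367) uv [277. 201.]
0.39 xy [0.7791 0.0704] axis 48.2 len px [20. 27.] bgr (105.41293532338308, 123.81094527363184, 135.15174129353233) uv [143. 134.]
tcp [0.5938 0.0215 0.1311] yaw 90.0 q6 1.471 t 19.7667
shift cm [-46.35  -2.71   2.1 ] turn [-0.1  0.  46. ]
```

Request:
{"fn": "send_rows", "kwargs": {
  "series": [-46.2, -2.6, 0, 0, 0, 46, 0.78, -46.2, -2.6, 0, 0, 0, 46, 0.78, -46.2, -2.6, 0, 0, 0, 46, 0.78, -46.2, -2.6, 0, 0, 0, 46, 0.78, -46.2, -2.6, 0, 0, 0, 46, 0.78, -46.2, -2.6, 0, 0, 0, 46, 0.78, -46.2, -2.6, 0, 0, 0, 46, 0.78, -46.2, -2.6, 0, 0, 0, 46, 0.78, -46.2, -2.6, 0, 0, 0, 46, 0.78, -46.2, -2.6, 0, 0, 0, 46, 0.78]
}}

```text
clock: 20.6
tcp_pos: [0.5698, -0.3957, 0.1292]
orientation: [-0.002, 0.927, 0.375, -0.001]
wrist_force: [0.8, -0.5, -0.2]
finger_gap: 0.0665
```

Request:
{"fn": "send_rows", "kwargs": {
  "series": [0, 0, 0, 0, 0, 0, 0.78]
}}

```text
clock: 20.68
tcp_pos: [0.5687, -0.402, 0.128]
orientation: [-0.0, 0.928, 0.371, -0.001]
wrist_force: [0.4, 0.6, -0.5]
finger_gap: 0.0668
```

```bash
python3 -c "
from p import *
pebs(); plan([.567,-.442,-.031],44)"
```

```text
0.83 xy [ 0.5688 -0.4406] axis 46.4 len px [46. 62.] bgr (100.4946761313221, 89.72803904170364, 80.97116237799467) uv [285. 210.]
0.83 xy [ 0.5084 -0.6835] axis 106.8 len px [22. 36.] bgr (119.1669394435352, 43.96235679214403, 15.284779050736498) uv [390. 373.]
0.68 xy [ 0.5692 -0.3456] axis 112.0 len px [50. 72.] bgr (104.8830616583983, 128.17753366406805, 154.3851878100638) uv [215. 145.]
tcp [ 0.5695 -0.3957  0.1285] yaw 43.8 q6 1.653 t 20.7833
shift cm [-3.38  3.25 15.94] turn [-0.3  0.  -0.2]
```

Request:
{"fn": "send_rows", "kwargs": {
  "series": [-3.4, 3.2, 0, 0, 0, 0, 0.78, -3.4, 3.2, 3, 0, 0, 0, 0.78, -3.4, 3.2, 7, 0, 0, 0, 0.78, -3.4, 3.2, 11, 0, 0, 0, 0.78, -3.4, 3.2, 11, 0, 0, 0, 0.78]
}}

```text
clock: 21.2
tcp_pos: [0.5638, -0.4341, 0.0112]
orientation: [-0.008, 0.927, 0.376, -0.003]
wrist_force: [-1.8, 1.6, -1.8]
finger_gap: 0.0666
```

```bash
python3 -c "
from p import *
plan([.568,-.441,-.031],45)"
```

```text
tcp [ 0.5638 -0.4341  0.0112] yaw 44.1 q6 1.603 t 21.2
shift cm [-0.18  0.86  4.2 ] turn [-1.   0.  -0.9]
```

Request:
{"fn": "send_rows", "kwargs": {
  "series": [0, 0.3, 0, 0, 0, 0, 0.78, 0, 0.3, 0, 0, 0, 0, 0.78, 0, 0.3, 0, 0, 0, 0, 0.78]
}}

```text
clock: 21.45
tcp_pos: [0.5735, -0.4443, 0.0254]
orientation: [0.002, 0.927, 0.375, 0.001]
wrist_force: [-0.5, -0.5, 0.1]
finger_gap: 0.0664
```

```bash
python3 -c "
from p import *
plan([.568,-.441,-.031],45)"
```

```text
tcp [ 0.5735 -0.4443  0.0254] yaw 44.1 q6 1.602 t 21.45
shift cm [-0.16 -0.65  5.64] turn [ 0.3 -0.  -0.9]
```

Request:
{"fn": "send_rows", "kwargs": {
  "series": [0, -0.3, 0, 0, 0, 0, 0.78, 0, -0.3, 0, 0, 0, 0, 0.78, 0, -0.3, 0, 0, 0, 0, 0.78, 0, -0.3, 0, 0, 0, 0, 0.78]
}}

```text
clock: 21.78
tcp_pos: [0.5695, -0.4415, 0.023]
orientation: [0.001, 0.927, 0.375, 0.0]
wrist_force: [0.1, 0.2, 0.4]
finger_gap: 0.0666
```

```bash
python3 -c "
from p import *
plan([.568,-.441,-.031],45)"
```

```text
tcp [ 0.5695 -0.4415  0.023 ] yaw 44.0 q6 1.602 t 21.7833
shift cm [-0.07 -0.15  5.4 ] turn [ 0.1 -0.  -1. ]
```

Settled. Descend and grip.

Request:
{"fn": "send_rows", "kwargs": {
  "series": [0, -0.1, 2, 0, 0, 0, 0.78, 0, -0.1, 4, 0, 0, 0, 0.78, 0, -0.1, 5.3, 0, 0, 0, 0.78, 0, -0.1, 5.3, 0, 0, 0, 0.78, 0, -0.1, 5.3, 0, 0, 0, 0.3, 0, -0.1, 5.3, 0, 0, 0, 0.3, 0, -0.1, 5.3, 0, 0, 0, 0.3, 0, -0.1, 5.3, 0, 0, 0, 0.3, 0, -0.1, 5.3, 0, 0, 0, 0.3]
}}

```text
clock: 22.53
tcp_pos: [0.5689, -0.441, -0.0302]
orientation: [0.001, 0.927, 0.375, 0.0]
wrist_force: [-0.5, -0.2, 0.4]
finger_gap: 0.0446
```

Request:
{"fn": "send_rows", "kwargs": {
  "series": [0, 0, -2, 0, 0, 0, 0.3, 0, 0, -5, 0, 0, 0, 0.3, 0, 0, -9, 0, 0, 0, 0.3, 0, 0, -13, 0, 0, 0, 0.3, 0, 0, -15, 0, 0, -7, 0.3, 0, 0, -15, 0, 0, -14, 0.3, 0, 0, -15, 0, 0, -21, 0.3, 0, 0, -15, 0, 0, -28, 0.3, 0, 0, -15, 0, 0, -35, 0.3, 0, 0, -15, 0, 0, -42, 0.3]
}}

```text
clock: 23.37
tcp_pos: [0.5684, -0.4405, 0.1191]
orientation: [0.0, 0.729, 0.684, 0.0]
wrist_force: [0.4, 0.5, -1.9]
finger_gap: 0.0443
```

```bash
python3 -c "
from p import *
s=get_state(); print(s['wrist_force'],s['finger_gap'])
plan([.642,-.026,.12],180)"
```

```text
[ 0.42062198  0.50742019 -1.90259028] 0.04431716183658728
tcp [ 0.5684 -0.4405  0.1191] yaw 86.4 q6 0.863 t 23.3667
shift cm [41.83  4.73 -0.09] turn [  0.    0.  -93.6]
```

Request:
{"fn": "send_rows", "kwargs": {
  "series": [4, 0.5, 0, 0, 0, -7, 0.3, 8, 1, 0, 0, 0, -14, 0.3, 12, 1.5, 0, 0, 0, -21, 0.3, 16, 2, 0, 0, 0, -28, 0.3, 20, 2.5, 0, 0, 0, -35, 0.3, 24, 3, 0, 0, 0, -42, 0.3, 28, 3.5, 0, 0, 0, -49, 0.3, 32, 4, 0, 0, 0, -56, 0.3, 36, 4.3, 0, 0, 0, -63, 0.3, 39, 4.5, 0, 0, 0, -70, 0.3]
}}

```text
clock: 24.2
tcp_pos: [0.6404, -0.0512, 0.1193]
orientation: [0.0, 0.204, 0.979, 0.0]
wrist_force: [0.5, -0.4, -2.1]
finger_gap: 0.045
```

```bash
python3 -c "
from p import *
plan([.642,-.026,.12],180)"
```

```text
tcp [ 0.6404 -0.0512  0.1193] yaw 156.5 q6 0.205 t 24.2
shift cm [ 0.86  2.38 -0.07] turn [  0.1   0.  -23.5]
```

Request:
{"fn": "send_rows", "kwargs": {
  "series": [0.5, 1.2, 0, 0, 0, -7, 0.3, 0.9, 2.4, 0, 0, 0, -14, 0.3, 0.9, 2.4, 0, 0, 0, -21, 0.3, 0.9, 2.4, 0, 0, 0, -23.5, 0.3, 0.9, 2.4, 0, 0, 0, -23.5, 0.3, 0.9, 2.4, 0, 0, 0, -23.5, 0.3]
}}

```text
clock: 24.7
tcp_pos: [0.6418, -0.0289, 0.1191]
orientation: [0.0, 0.005, 1.0, 0.0]
wrist_force: [-0.8, 0.1, -2.2]
finger_gap: 0.0445
```

```bash
python3 -c "
from p import *
plan([.642,-.026,-.001],180)"
```

```text
tcp [ 0.6418 -0.0289  0.1191] yaw 179.5 q6 -0.16 t 24.7
shift cm [-0.02  0.29 12.01] turn [ 0.   0.  -0.5]
```

Request:
{"fn": "send_rows", "kwargs": {
  "series": [0, 0.2, 3, 0, 0, 0, 0.3, 0, 0.2, 6, 0, 0, 0, 0.3, 0, 0.2, 9, 0, 0, 0, 0.3, 0, 0.2, 11, 0, 0, 0, 0.3, 0, 0.2, 12, 0, 0, 0, 0.3, 0, 0.2, 12.4, 0, 0, 0, 0.3, 0, 0.2, 12.7, 0, 0, 0, 0.3, 0, 0.2, 12.7, 0, 0, 0, 0.3]
}}

```text
clock: 25.37
tcp_pos: [0.6427, -0.0273, -0.0073]
orientation: [0.001, 0.004, 1.0, -0.0]
wrist_force: [-0.7, 0.0, -2.5]
finger_gap: 0.0447
```

Request:
{"fn": "send_rows", "kwargs": {
  "series": [0, 0, 0, 0, 0, 0, 0.55, 0, 0, 0, 0, 0, 0, 0.6, 0, 0, 0, 0, 0, 0, 0.66, 0, 0, 0, 0, 0, 0, 0.66, 0, 0, 0, 0, 0, 0, 0.66, 0, 0, -3, 0, 0, 0, 0.66, 0, 0, -6, 0, 0, 0, 0.66, 0, 0, -10, 0, 0, 0, 0.66, 0, 0, -13, 0, 0, 0, 0.66, 0, 0, -13, 0, 0, 0, 0.66]
}}

```text
clock: 26.2
tcp_pos: [0.6462, -0.0276, 0.1301]
orientation: [0.006, 0.004, 1.0, -0.001]
wrist_force: [1.7, 0.2, 0.8]
finger_gap: 0.0568
```

```bash
python3 -c "
from p import *
s=get_state(); print(s['wrist_force'],s['finger_gap'])
print('top'); cv2.imwrite('pics/t12.png',pebs('top'))
plan([.568,-.346,.12],114)"
```

```text
[1.68376287 0.24281134 0.782698  ] 0.05678788624218142
top
0.84 xy [ 0.5669 -0.3468] axis 116.8 len px [14. 21.] bgr (117.17391304347827, 134.08695652173913, 151.24782608695654) uv [277. 201.]
0.73 xy [0.5997 0.0186] axis 94.1 len px [16. 23.] bgr (119.33904109589041, 125.86301369863013, 127.19520547945204) uv [157. 191.]
0.65 xy [ 0.5976 -0.0695] axis 89.3 len px [16. 20.] bgr (94.58203125, 99.8671875, 104.65234375) uv [186. 191.]
0.63 xy [ 0.4885 -0.6921] axis 148.2 len px [17. 23.] bgr (148.73154362416108, 90.88590604026845, 70.75838926174497) uv [391. 226.]
0.61 xy [ 0.6417 -0.0227] axis 7.8 len px [15. 17.] bgr (104.1725888324873, 99.28426395939086, 93.22842639593908) uv [171. 177.]
tcp [ 0.6433 -0.0272  0.1242] yaw 179.5 q6 -0.159 t 26.3
shift cm [  7.28 -31.94   0.41] turn [ 0.1  0.3 65.5]
```

Slate is in. Now the tan pebble at (0.568,-0.346), axis ~114°.

Request:
{"fn": "send_rows", "kwargs": {
  "series": [0.8, -3.5, 0, 0, 0, 7, 0.78, 1.6, -7, 0, 0, 0, 14, 0.78, 2.4, -10.5, 0, 0, 0, 21, 0.78, 3.2, -14, 0, 0, 0, 28, 0.78, 4, -17.5, 0, 0, 0, 35, 0.78, 4.8, -21, 0, 0, 0, 42, 0.78, 5.6, -24.5, 0, 0, 0, 49, 0.78, 6.4, -28, 0, 0, 0, 56, 0.78, 7, -31, 0, 0, 0, 62, 0.78, 7.2, -31.9, 0, 0, 0, 65.5, 0.78]
}}

```text
clock: 27.13
tcp_pos: [0.5649, -0.3496, 0.1195]
orientation: [-0.001, 0.548, 0.836, -0.001]
wrist_force: [0.8, 0.6, -0.1]
finger_gap: 0.0666
```

Request:
{"fn": "send_rows", "kwargs": {
  "series": [0, 0, 0, 0, 0, 0, 0.78, 0, 0, 0, 0, 0, 0, 0.78]
}}

```text
clock: 27.3
tcp_pos: [0.5661, -0.3451, 0.12]
orientation: [-0.002, 0.544, 0.839, 0.0]
wrist_force: [-0.6, 0.0, 0.5]
finger_gap: 0.0667
```

```bash
python3 -c "
from p import *
pebs(); plan([.568,-.346,-.03],114)"
```

```text
tcp [ 0.567  -0.3438  0.1208] yaw 114.2 q6 0.482 t 27.4
shift cm [-2.800e-01  1.000e-02  1.508e+01] turn [-0.  -0.1  0.2]
```

```bash
python3 -c "
from p import *
im=pebs(); c=cam('wrist'); print('exp',w2px('w',[.568,-.346,.026],c)); cv2.imwrite('pics/w13.png',im)"
```

```text
0.73 xy [ 0.5678 -0.3451] axis 112.3 len px [48. 67.] bgr (92.81628638867033, 115.12863886703383, 140.77970102281668) uv [257. 188.]
exp [255.86526866 188.99738588]
```

View pics/w13.png

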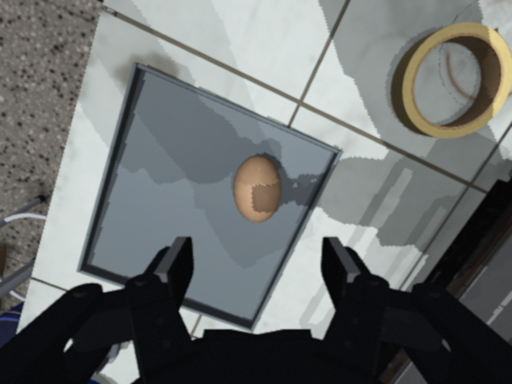

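Tan pebble at (257,188), centred between the jaws as expected.

Request:
{"fn": "send_rows", "kwargs": {
  "series": [-0.1, 0, 4, 0, 0, 0, 0.78, -0.1, 0, 8, 0, 0, 0, 0.78, -0.1, 0, 11, 0, 0, 0, 0.78, -0.1, 0, 13, 0, 0, 0, 0.78, -0.1, 0, 15, 0, 0, 0, 0.78, -0.1, 0, 15, 0, 0, 0, 0.78, -0.1, 0, 15, 0, 0, 0, 0.3, -0.1, 0, 15, 0, 0, 0, 0.3, -0.1, 0, 15, 0, 0, 0, 0.3, -0.1, 0, 15, 0, 0, 0, 0.3]
}}

```text
clock: 28.33
tcp_pos: [0.5688, -0.3468, -0.0264]
orientation: [0.001, 0.544, 0.839, -0.0]
wrist_force: [0.0, -1.1, -2.0]
finger_gap: 0.0443
```

Request:
{"fn": "send_rows", "kwargs": {
  "series": [0, 0, 0, 0, 0, 0, 0.3, 0, 0, -2, 0, 0, 0, 0.3, 0, 0, -5, 0, 0, 0, 0.3, 0, 0, -9, 0, 0, 0, 0.3, 0, 0, -13, 0, 0, 0, 0.3, 0, 0, -15, 0, 0, -7, 0.3, 0, 0, -15, 0, 0, -14, 0.3, 0, 0, -15, 0, 0, -21, 0.3, 0, 0, -15, 0, 0, -21, 0.3]
}}

```text
clock: 29.08
tcp_pos: [0.5679, -0.3467, 0.1233]
orientation: [0.001, 0.381, 0.925, -0.0]
wrist_force: [0.9, 0.4, -1.9]
finger_gap: 0.0447
```

```bash
python3 -c "
from p import *
s=get_state(); print(s['wrist_force'],s['finger_gap'])
plan([.550,-.026,.12],180)"
```

```text
[ 0.92601287  0.40046165 -1.86189493] 0.04468689326462532
tcp [ 0.5679 -0.3467  0.1233] yaw 135.2 q6 0.113 t 29.0833
shift cm [23.87 21.49  0.28] turn [ -0.    0.1 -44.8]
```

Request:
{"fn": "send_rows", "kwargs": {
  "series": [2.7, 2.4, 0, 0, 0, -5, 0.3, 5.4, 4.9, 0, 0, 0, -10, 0.3, 8.1, 7.3, 0, 0, 0, -15, 0.3, 10.8, 9.7, 0, 0, 0, -20, 0.3, 13.5, 12.1, 0, 0, 0, -26, 0.3, 16.2, 14.6, 0, 0, 0, -32, 0.3, 18.9, 17, 0, 0, 0, -38, 0.3, 21.6, 19.4, 0, 0, 0, -45, 0.3, 23.9, 21.5, 0, 0, 0, -45, 0.3, 23.9, 21.5, 0, 0, 0, -45, 0.3]
}}

```text
clock: 29.92
tcp_pos: [0.549, -0.0199, 0.1219]
orientation: [-0.001, -0.001, 1.0, 0.001]
wrist_force: [0.2, -0.0, -1.1]
finger_gap: 0.0443
```

Request:
{"fn": "send_rows", "kwargs": {
  "series": [0, 0, 0, 0, 0, 0, 0.3, 0, 0, 0, 0, 0, 0, 0.3, 0, 0, 0, 0, 0, 0, 0.3]
}}

```text
clock: 30.17
tcp_pos: [0.5506, -0.0262, 0.1218]
orientation: [0.0, 0.001, 1.0, -0.0]
wrist_force: [-0.2, -0.4, -2.3]
finger_gap: 0.0444
```

```bash
python3 -c "
from p import *
pebs('top'); plan([.550,-.026,-.004],180)"
```

```text
0.73 xy [ 0.4884 -0.6917] axis 153.1 len px [16. 22.] bgr (148.17013888888889, 89.35763888888889, 69.14930555555556) uv [391. 226.]
0.59 xy [ 0.5967 -0.073 ] axis 97.0 len px [15. 20.] bgr (98.33189655172414, 103.9051724137931, 108.97413793103448) uv [187. 192.]
0.54 xy [ 0.6467 -0.0242] axis 179.6 len px [16. 20.] bgr (86.27027027027027, 82.87644787644788, 78.3088803088803) uv [172. 176.]
tcp [ 0.5506 -0.0265  0.1218] yaw 179.9 q6 -0.192 t 30.2667
shift cm [ 0.06  0.05 12.58] turn [-0.  -0.  -0.1]
```

Request:
{"fn": "send_rows", "kwargs": {
  "series": [0, 0, 3, 0, 0, 0, 0.3, 0, 0, 6, 0, 0, 0, 0.3, 0, 0, 9, 0, 0, 0, 0.3, 0, 0, 11, 0, 0, 0, 0.3, 0, 0, 12, 0, 0, 0, 0.3, 0, 0, 12.4, 0, 0, 0, 0.3, 0, 0, 12.7, 0, 0, 0, 0.3, 0, 0, 12.7, 0, 0, 0, 0.3]
}}

```text
clock: 30.93
tcp_pos: [0.5513, -0.0258, -0.0045]
orientation: [0.001, 0.0, 1.0, -0.0]
wrist_force: [-0.4, 0.8, -0.6]
finger_gap: 0.0447
```

Request:
{"fn": "send_rows", "kwargs": {
  "series": [0, 0, 0, 0, 0, 0, 0.55, 0, 0, 0, 0, 0, 0, 0.6, 0, 0, 0, 0, 0, 0, 0.66, 0, 0, 0, 0, 0, 0, 0.66, 0, 0, 0, 0, 0, 0, 0.66, 0, 0, -3, 0, 0, 0, 0.66, 0, 0, -6, 0, 0, 0, 0.66, 0, 0, -10, 0, 0, 0, 0.66, 0, 0, -14, 0, 0, 0, 0.66, 0, 0, -16, 0, 0, 0, 0.66]
}}

```text
clock: 31.77
tcp_pos: [0.5525, -0.0256, 0.1602]
orientation: [0.003, -0.0, 1.0, -0.001]
wrist_force: [0.6, -0.2, 0.1]
finger_gap: 0.0563
```

```bash
python3 -c "
from p import *
s=get_state(); print(s['wrist_force'],s['finger_gap'])
pebs('top'); plan([.433,-.03,.2],90); plan([.433,-.03,.2],-90); print(s['joint_pos'])"
```

```text
[ 0.62534701 -0.24634358  0.1118465 ] 0.05626668030224732
0.82 xy [ 0.5993 -0.0712] axis 93.5 len px [16. 21.] bgr (98.90384615384616, 104.38846153846154, 109.52307692307693) uv [187. 191.]
0.71 xy [ 0.6447 -0.0236] axis 176.4 len px [16. 22.] bgr (82.92526690391459, 79.79359430604981, 75.57651245551601) uv [172. 176.]
0.58 xy [ 0.4882 -0.6921] axis 143.9 len px [16. 22.] bgr (150.7712177121771, 88.619926199262, 67.45756457564575) uv [391. 226.]
0.52 xy [ 0.5456 -0.0233] axis 116.0 len px [16. 17.] bgr (99.52475247524752, 114.34158415841584, 129.05940594059405) uv [171. 208.]
tcp [ 0.5537 -0.0258  0.1601] yaw -180.0 q6 -0.192 t 31.8667
shift cm [12.03 -0.42 -4.1 ] turn [ 0.3  0.5 90. ]
tcp [ 0.5537 -0.0258  0.1601] yaw -180.0 q6 -0.192 t 31.8667
shift cm [12.03 -0.42 -4.1 ] turn [ -0.5   0.3 -90. ]
[-1.91497562e-01  2.77806088e-01 -9.16350146e-02  1.19485401e+00
  7.62888073e-05 -1.92278787e-01]
```

All four are in the pot. Next the nut: fly above it, unwinding q6 toward its low end so one long clockwise turn is available.

Request:
{"fn": "send_rows", "kwargs": {
  "series": [1.3, 0.5, -4, 0, 0, -7, 1, 2.6, 1, -4, 0, 0, -14, 1, 4, 1.6, -4, 0, 0, -21, 1, 5.3, 2.1, -4, 0, 0, -28, 1, 6.6, 2.6, -4, 0, 0, -35, 1, 8, 3.2, -4, 0, 0, -42, 1, 9.3, 3.8, -4, 0, 0, -49, 1, 10.6, 4.3, -4, 0, 0, -56, 1, 12, 4.8, -4, 0, 0, -63, 1, 12, 4.8, -4, 0, 0, -70, 1]
}}

```text
clock: 32.7
tcp_pos: [0.4271, 0.0237, 0.1938]
orientation: [-0.001, -0.577, 0.817, 0.001]
wrist_force: [0.2, 0.1, -0.9]
finger_gap: 0.0853
```

Request:
{"fn": "send_rows", "kwargs": {
  "series": [0, 0, 0, 0, 0, -7, 1, 0, 0, 0, 0, 0, -14, 1, 0, 0, 0, 0, 0, -21, 1, 0, 0, 0, 0, 0, -28, 1, 0, 0, 0, 0, 0, -35, 1, 0, 0, 0, 0, 0, -42, 1, 0, 0, 0, 0, 0, -49, 1, 0, 0, 0, 0, 0, -56, 1, 0, 0, 0, 0, 0, -63, 1, 0, 0, 0, 0, 0, -70, 1]
}}

```text
clock: 33.53
tcp_pos: [0.4297, 0.0228, 0.1938]
orientation: [0.0, 0.941, -0.339, -0.001]
wrist_force: [-0.1, 0.2, -0.9]
finger_gap: 0.0852
```

Request:
{"fn": "send_rows", "kwargs": {
  "series": [0, 0, 0, 0, 0, 0, 1, 0, 0, 0, 0, 0, 0, 1, 0, 0, 0, 0, 0, 0, 1]
}}

```text
clock: 33.78
tcp_pos: [0.4301, 0.0227, 0.1943]
orientation: [0.0, 0.939, -0.343, -0.0]
wrist_force: [-0.0, -0.6, -0.7]
finger_gap: 0.0856
```

```bash
python3 -c "
from p import *
c=cam('wrist'); i=read_camera('wrist'); np.savez('w14.npz',K=c[0],t=c[1],M=c[2]); plan([.433,.0225,.2],-37)
u=w2px('w',[.433,.0225,.11],c); print(u); x,y=u.astype(int); y=max(y,60)
cv2.imwrite('pics/w14.png',i); cv2.imwrite('pics/w14c.png',cv2.resize(i[y-60:y+60,x-75:x+75],None,fx=5,fy=5,interpolation=cv2.INTER_CUBIC)); print(x-75,y-60)"
```

```text
tcp [0.4302 0.0227 0.1945] yaw -40.1 q6 -2.576 t 33.8333
shift cm [ 0.22 -0.17 -0.55] turn [ 0.   0.  -3.1]
[255.53646748 186.56322518]
180 126
```

View pics/w14c.png

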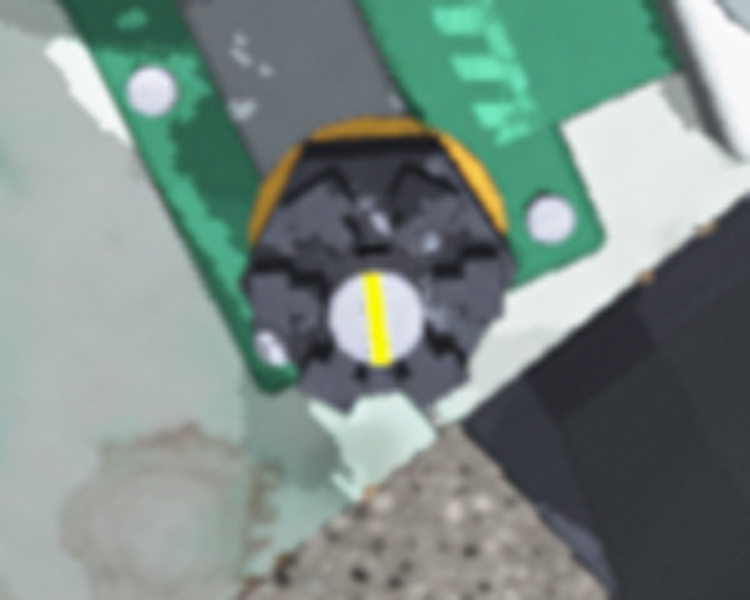

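```bash
python3 - <<'E'
from h import *
d=np.load('w14.npz'); c=(d['K'],d['t'],d['M']); Q=lambda u,v:(180+u/5,126+v/5)
f=lambda u,v,z:px2w('w',Q(u,v),z,c)[:2]
ang=lambda a,b:np.degrees(np.arctan2(*(b-a)[::-1])).round(1)
print("stud",f(376,318,.118))
print("line",ang(f(372,272,.118),f(380,365,.118)))
print("flat base edge .058 normal",ang(f(303,143,.058),f(437,152,.058))+90,"len",np.linalg.norm(f(303,143,.058)-f(437,152,.058)))
print("base edge alt z=.062", ang(f(303,143,.088),f(437,152,.088))+90)
print("slot",ang(f(386,400,.103),f(372,175,.103)))
print("teeth sym L/R .103",ang(f(330,175,.103),f(415,175,.103))+90, "slots LR",ang(f(248,270,.1),f(505,255,.1)))
E
```

```text
stud [0.43260362 0.02318678]
line 144.5
flat base edge .058 normal -44.0 len 0.02913535090625548
base edge alt z=.062 -44.0
slot -36.8
teeth sym L/R .103 -40.19999999999999 slots LR -126.7
```

Request:
{"fn": "send_rows", "kwargs": {
  "series": [0.2, -0.1, 0, 0, 0, 7, 1, 0.2, -0.1, 0, 0, 0, 14, 1, 0.2, -0.1, 0, 0, 0, 21, 1, 0.2, -0.1, 0, 0, 0, 28, 1, 0.2, -0.1, 3, 0, 0, 31, 1, 0.2, -0.1, 6, 0, 0, 31, 1, 0.2, -0.1, 8, 0, 0, 31, 1, 0.2, -0.1, 8, 0, 0, 31, 1, 0.2, -0.1, 8, 0, 0, 31, 1],
  "newtons": 60
}}

```text
clock: 34.58
tcp_pos: [0.4316, 0.0223, 0.1144]
orientation: [0.001, 0.814, -0.581, -0.001]
wrist_force: [0.6, -0.6, 0.6]
finger_gap: 0.0854
```

```bash
python3 -c "
from h import *
plan([.4327,.0228,.028],-71); s=get_state(); print(s['ft_torque'],s['tau'][5])"
```

```text
tcp [0.4316 0.0223 0.1144] yaw -71.0 q6 -2.037 t 34.5833
shift cm [-0.   -0.14  8.64] turn [ 0.1  0.1 -0. ]
[-0.04575687 -0.04036662  0.05288082] 0.011551331263035536
```

Request:
{"fn": "send_rows", "kwargs": {
  "series": [0, -0.1, 3, 0, 0, 0, 1, 0, -0.1, 6, 0, 0, 0, 1, 0, -0.1, 7.5, 0, 0, 0, 1, 0, -0.1, 8.6, 0, 0, 0, 1, 0, -0.1, 8.6, 0, 0, 0, 1, 0, -0.1, 8.6, 0, 0, 0, 0.3, 0, -0.1, 8.6, 0, 0, 0, 0.3, 0, -0.1, 8.6, 0, 0, 0, 0.3, 0, -0.1, 8.6, 0, 0, 0, 0.3, 0, -0.1, 8.6, 0, 0, 0, 0.3]
}}

```text
clock: 35.42
tcp_pos: [0.4331, 0.0219, 0.0306]
orientation: [0.001, 0.814, -0.581, 0.0]
wrist_force: [-6.2, -2.6, 10.3]
finger_gap: 0.0489
```

Request:
{"fn": "send_rows", "kwargs": {
  "series": [0, 0, 0, 0, 0, 0, 0.3, 0, 0, 0, 0, 0, 0, 0.3]
}}

```text
clock: 35.58
tcp_pos: [0.4332, 0.0219, 0.0306]
orientation: [0.001, 0.814, -0.581, 0.0]
wrist_force: [-5.4, -0.8, 9.1]
finger_gap: 0.0489
```

```bash
python3 -c "
from h import *
plan([.4327,.0228,.028],-71); s=get_state(); print(s['wrist_force'],s['ft_torque'],s['tau'][5])"
```

```text
tcp [0.4332 0.0219 0.0306] yaw -71.0 q6 -2.037 t 35.5833
shift cm [-0.11  0.02  0.26] turn [ 0.  -0.1  0. ]
[-5.36249902 -0.84678632  9.13157999] [-0.39217115  1.16372549 -0.03459428] -0.002564091410022229
```

Request:
{"fn": "send_rows", "kwargs": {
  "series": [0, 0, -0.1, 0, 0, 7, 0.3, 0, 0, -0.2, 0, 0, 14, 0.3, 0, 0, -0.2, 0, 0, 21, 0.3, 0, 0, -0.2, 0, 0, 28, 0.3, 0, 0, -0.2, 0, 0, 35, 0.3, 0, 0, -0.2, 0, 0, 42, 0.3]
}}

```text
clock: 36.08
tcp_pos: [0.4324, 0.0218, 0.0308]
orientation: [-0.001, -0.55, 0.835, -0.0]
wrist_force: [-1.3, -2.5, -5.8]
finger_gap: 0.0492
```

```bash
cat > t.py <<'E'
from h import *
plan([.4327,.0228,.0306],-71); s=get_state(); print(s['wrist_force'].round(1),s['ft_torque'].round(2),s['tau'][5].round(3),s['finger_gap'])
E
python3 t.py
```

```text
tcp [0.4324 0.0218 0.0308] yaw -113.3 q6 -1.298 t 36.0833
shift cm [-0.1   0.01  0.02] turn [  0.1  -0.1 -42.3]
[-1.3 -2.5 -5.8] [-0.58  0.34  0.05] -1.457 0.0491994742976583
```

Request:
{"fn": "send_rows", "kwargs": {
  "series": [0, 0, 0, 0, 0, 7, 0.3, 0, 0, 0, 0, 0, 14, 0.3, 0, 0, 0, 0, 0, 21, 0.3, 0, 0, 0, 0, 0, 28, 0.3, 0, 0, 0, 0, 0, 28, 0.3]
}}

```text
clock: 36.5
tcp_pos: [0.432, 0.0221, 0.0308]
orientation: [-0.001, -0.332, 0.943, -0.0]
wrist_force: [-3.5, -3.0, -3.4]
finger_gap: 0.049
```

```bash
python3 t.py
```

```text
tcp [0.432  0.0221 0.0308] yaw -141.2 q6 -0.812 t 36.5
shift cm [-0.1   0.01  0.02] turn [  0.1  -0.1 -70.2]
[-3.5 -3.  -3.4] [-0.53  0.68 -0.04] 1.171 0.04898315026400466
```

Request:
{"fn": "send_rows", "kwargs": {
  "series": [0, 0, 0, 0, 0, 7, 0.3, 0, 0, 0, 0, 0, 14, 0.3]
}}

```text
clock: 36.67
tcp_pos: [0.4318, 0.0223, 0.0308]
orientation: [-0.002, -0.216, 0.976, 0.0]
wrist_force: [-5.5, -2.1, -3.1]
finger_gap: 0.0489
```

```bash
python3 t.py
```

```text
tcp [0.4318 0.0223 0.0308] yaw -155.1 q6 -0.569 t 36.6667
shift cm [-0.1   0.01  0.02] turn [  0.2  -0.1 -84.1]
[-5.5 -2.1 -3.1] [-0.41  0.89  0.04] -1.583 0.04894278435128012
```

Request:
{"fn": "send_rows", "kwargs": {
  "series": [0, 0, 0, 0, 0, 7, 0.3, 0, 0, 0, 0, 0, 14, 0.3]
}}

```text
clock: 36.83
tcp_pos: [0.4317, 0.0225, 0.0308]
orientation: [-0.002, -0.095, 0.995, 0.0]
wrist_force: [-5.3, -1.3, -1.5]
finger_gap: 0.0487
```

```bash
python3 t.py
```

```text
tcp [0.4317 0.0225 0.0308] yaw -169.1 q6 -0.324 t 36.8333
shift cm [-0.1   0.02  0.02] turn [  0.2  -0.1 -98.1]
[-5.3 -1.3 -1.5] [-0.23  0.9   0.12] -1.458 0.04873213050562597
```

Request:
{"fn": "send_rows", "kwargs": {
  "series": [0, 0, 0, 0, 0, 7, 0.3, 0, 0, 0, 0, 0, 14, 0.3]
}}

```text
clock: 37.0
tcp_pos: [0.4317, 0.0227, 0.0308]
orientation: [-0.002, 0.027, 1.0, 0.0]
wrist_force: [-5.3, 0.3, -1.4]
finger_gap: 0.0486
```

```bash
python3 t.py
```

```text
tcp [0.4317 0.0227 0.0308] yaw 176.9 q6 -0.08 t 37.0
shift cm [-0.1   0.01  0.02] turn [ 2.000e-01 -1.000e-01 -1.121e+02]
[-5.3  0.3 -1.4] [-0.06  0.99  0.05] -1.458 0.048584675932832076
```

Request:
{"fn": "send_rows", "kwargs": {
  "series": [0, 0, 0, 0, 0, 7, 0.3, 0, 0, 0, 0, 0, 14, 0.3]
}}

```text
clock: 37.17
tcp_pos: [0.4317, 0.0229, 0.0308]
orientation: [-0.002, 0.148, 0.989, 0.0]
wrist_force: [-5.2, 0.6, -1.9]
finger_gap: 0.0486
```

```bash
python3 t.py
```

```text
tcp [0.4317 0.0229 0.0308] yaw 162.9 q6 0.164 t 37.1667
shift cm [-0.1   0.02  0.02] turn [ 2.000e-01 -1.000e-01 -1.261e+02]
[-5.2  0.6 -1.9] [0.15 0.92 0.1 ] -1.458 0.04857441720699068
```

Request:
{"fn": "send_rows", "kwargs": {
  "series": [0, 0, 0, 0, 0, 7, 0.3, 0, 0, 0, 0, 0, 14, 0.3]
}}

```text
clock: 37.33
tcp_pos: [0.4317, 0.0232, 0.0308]
orientation: [-0.002, 0.268, 0.963, 0.0]
wrist_force: [-3.6, 1.6, -2.4]
finger_gap: 0.0486
```

```bash
python3 t.py
```

```text
tcp [0.4317 0.0232 0.0308] yaw 148.9 q6 0.409 t 37.3333
shift cm [-0.11  0.02  0.02] turn [ 2.000e-01 -1.000e-01 -1.401e+02]
[-3.6  1.6 -2.4] [0.27 0.88 0.14] -1.459 0.04862018220153931
```

Request:
{"fn": "send_rows", "kwargs": {
  "series": [0, 0, 0, 0, 0, 7, 0.3]
}}

```text
clock: 37.42
tcp_pos: [0.4318, 0.0233, 0.0308]
orientation: [-0.002, 0.326, 0.945, 0.0]
wrist_force: [-4.3, 2.5, -3.1]
finger_gap: 0.0487
```

```bash
python3 t.py
```

```text
tcp [0.4318 0.0233 0.0308] yaw 141.9 q6 0.531 t 37.4167
shift cm [-0.1   0.02  0.02] turn [ 2.000e-01 -1.000e-01 -1.471e+02]
[-4.3  2.5 -3.1] [0.32 0.81 0.1 ] -1.458 0.04873389874692444
```

Request:
{"fn": "send_rows", "kwargs": {
  "series": [0, 0, 0, 0, 0, 7, 0.3]
}}

```text
clock: 37.5
tcp_pos: [0.4318, 0.0234, 0.0308]
orientation: [-0.002, 0.383, 0.924, 0.0]
wrist_force: [-2.9, 2.0, -2.6]
finger_gap: 0.0486
```

```bash
python3 t.py
```

```text
tcp [0.4318 0.0234 0.0308] yaw 134.9 q6 0.653 t 37.5
shift cm [-0.1   0.02  0.02] turn [ 2.000e-01 -1.000e-01 -1.541e+02]
[-2.9  2.  -2.6] [0.47 0.85 0.06] -1.458 0.048552258481525876
```

Request:
{"fn": "send_rows", "kwargs": {
  "series": [0, 0, 0, 0, 0, 7, 0.3]
}}

```text
clock: 37.58
tcp_pos: [0.4319, 0.0235, 0.0308]
orientation: [-0.002, 0.439, 0.899, 0.0]
wrist_force: [-3.3, 2.3, -2.8]
finger_gap: 0.0486
```

```bash
python3 t.py
```

```text
tcp [0.4319 0.0235 0.0308] yaw 128.0 q6 0.775 t 37.5833
shift cm [-0.1   0.02  0.02] turn [ 2.00e-01 -1.00e-01 -1.61e+02]
[-3.3  2.3 -2.8] [0.53 0.83 0.4 ] -1.115 0.04857682596115638
```

Torque jumped 0.06 → 0.40 Nm between yaw 135° and 128°, so the nut is home at about 133°. The first alignment is at yaw ≈ 115.5°, so another 12.5° clockwise.

Request:
{"fn": "send_rows", "kwargs": {
  "series": [0, 0, 0, 0, 0, 4, 0.3, 0, 0, 0, 0, 0, 8, 0.3, 0, 0, 0, 0, 0, 11, 0.3, 0, 0, 0, 0, 0, 12.5, 0.3, 0, 0, 0, 0, 0, 12.5, 0.3]
}}

```text
clock: 38.0
tcp_pos: [0.4321, 0.0236, 0.0308]
orientation: [-0.002, 0.532, 0.847, 0.0]
wrist_force: [-4.4, 4.5, -1.8]
finger_gap: 0.049
```

```bash
python3 t.py
```

```text
tcp [0.4321 0.0236 0.0308] yaw 115.7 q6 0.988 t 38.0
shift cm [-0.1   0.02  0.02] turn [ 3.000e-01 -1.000e-01 -1.733e+02]
[-4.4  4.5 -1.8] [0.74 0.93 0.16] 0.453 0.04895784547020562
```

Request:
{"fn": "send_rows", "kwargs": {
  "series": [0, 0, 0, 0, 0, 0, 1, 0, 0, 0, 0, 0, 0, 1, 0, 0, 0, 0, 0, 0, 1, 0, 0, 0, 0, 0, 0, 1, 0, 0, -2, 0, 0, 0, 1, 0, 0, -6, 0, 0, 0, 1, 0, 0, -10, 0, 0, 0, 1, 0, 0, -14, 0, 0, 0, 1, 0, 0, -16, 0, 0, 0, 1, 0, 0, -16, 0, 0, 0, 1]
}}

```text
clock: 38.83
tcp_pos: [0.4375, 0.0218, 0.1966]
orientation: [0.005, 0.533, 0.846, 0.002]
wrist_force: [1.2, 0.6, 0.3]
finger_gap: 0.0852
```

```bash
python3 -c "
from p import *
c=cam('wrist'); i=read_camera('wrist'); np.savez('w15.npz',K=c[0],t=c[1],M=c[2]); plan([.433,.0225,.2],-37)
u=w2px('w',[.433,.0225,.11],c); print(u); x,y=u.astype(int); y=max(y,55)
cv2.imwrite('pics/w15.png',i); cv2.imwrite('pics/w15c.png',cv2.resize(i[y-55:y+55,x-55:x+55],None,fx=5.4,fy=5.4,interpolation=cv2.INTER_CUBIC)); print(x-55,y-55)"
```

```text
tcp [0.4362 0.0219 0.1939] yaw 115.6 q6 0.991 t 38.8833
shift cm [ 0.19 -0.26 -0.61] turn [  0.4  -0.4 152.6]
[251.51036918 185.80271606]
196 130
```

View pics/w15c.png

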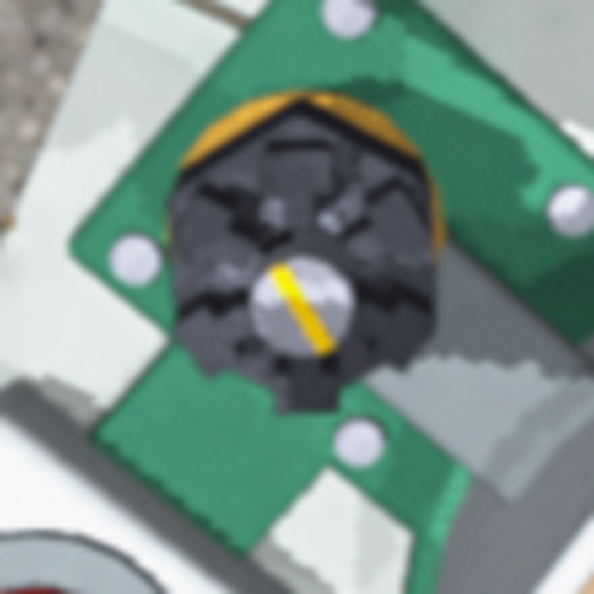

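Close-up: yellow line (277,268)–(325,350), nut corner at (303,103). The upper-left slot appears to lie on the line. Now in numbers.

```bash
python3 - <<'E'
from h import *
d=np.load('w15.npz'); c=(d['K'],d['t'],d['M']); Q=lambda u,v:(196+u/5.4,130+v/5.4)
f=lambda u,v,z:px2w('w',Q(u,v),z,c)[:2]
ang=lambda a,b:np.degrees(np.arctan2(*(b-a)[::-1])).round(1)
print("line",ang(f(277,268,.118),f(325,350,.118))%180)
a,b,e=f(178,178,.058),f(303,103,.058),f(425,165,.058)
print("flats normals",(ang(a,b)+90)%180,(ang(b,e)+90)%180, np.linalg.norm(a-b),np.linalg.norm(b-e),"grip-based",(115.6-90)%60+120)
# yellow line by colour, fitted
i=cv2.imread('pics/w15.png'); h=cv2.cvtColor(i,cv2.COLOR_BGR2HSV)
m=cv2.inRange(h,(22,170,150),(35,255,255)); ys,xs=np.nonzero(m); k=(abs(xs-252)<15)&(abs(ys-187)<15)
vx,vy,x0,y0=cv2.fitLine(np.c_[xs[k],ys[k]].astype(np.float32),cv2.DIST_L2,0,.01,.01).ravel()
W=lambda t:px2w('w',(x0+t*vx,y0+t*vy),.118,c)[:2]
print("fit line",ang(W(-8),W(8))%180,k.sum())
import p; print('top'); p.pebs('top'); print('all')
read_camera('top')
exec(open('m.py').read().replace('("pebble_0",.024),',''))
E
```

```text
line 144.7
flats normals 146.3 88.6 0.029699565199758676 0.027788416741952236 grip-based 145.6
fit line 145.7 44
top
0.69 xy [ 0.5966 -0.0706] axis 89.1 len px [16. 21.] bgr (104.63503649635037, 110.43065693430657, 115.82481751824817) uv [186. 192.]
0.69 xy [ 0.5535 -0.0232] axis 179.0 len px [16. 22.] bgr (108.2962962962963, 124.83703703703704, 141.51851851851853) uv [171. 206.]
0.6 xy [0.5998 0.0171] axis 94.7 len px [14. 21.] bgr (156.45338983050848, 163.72881355932202, 165.03813559322035) uv [158. 191.]
0.58 xy [ 0.6463 -0.024 ] axis 178.6 len px [16. 22.] bgr (104.60215053763442, 100.12186379928315, 94.2831541218638) uv [172. 176.]
0.52 xy [ 0.4881 -0.6911] axis 148.9 len px [16. 21.] bgr (149.9741697416974, 88.31734317343174, 67.2988929889299) uv [391. 226.]
all
speed_grip 0.72 [195.7 249.2] w [ 0.4211 -0.1102  0.079 ] axis deg -28.2 rect 14.0 14.0 90.0
slot_a 0.82 [150.1 245. ] w [0.4329 0.0155 0.103 ] axis deg -28.0 rect 18.0 18.0 90.0
tray 0.65 [171.7 176.1] w [ 0.6464 -0.0222  0.018 ] axis deg -2.8 rect 20.0 15.0 90.0
tray 0.6 [293.5 214.6] w [ 0.5253 -0.3981  0.018 ] axis deg -92.0 rect 69.3 74.8 86.9
mill 0.88 [171.2 213.9] w [ 0.5213 -0.0413  0.101 ] axis deg -163.1 rect 116.1 73.9 82.4
mill 0.6 [170.5 205.6] w [ 0.5452 -0.0388  0.101 ] axis deg -177.1 rect 21.0 15.0 90.0
tape 0.58 [223.3 161.2] w [ 0.6914 -0.1828  0.025 ] axis deg -160.4 rect 31.0 30.0 90.0
```

```bash
python3 -c "
from workcell import *
print(hand_in())"
```

```text
the job is handed in; nothing more can be done
None
```

I turned the speed knob off, put all four pebbles in the pot, tightened the nut to its first slot, and handed the job in at about 39 s.

**Speed knob:** I turned it anticlockwise until the torque climbed to about 5 Nm. Afterwards the bar lay square with the knob's box, which I took to be the end stop. The pads slipped about 20° round the bar at the stop. I did not check the knob's angle again after that.

**Pebbles:** Brown-grey, cream, slate and tan went in one at a time, each released a few millimetres above the floor. The last top picture shows all four inside the pot, about 45 to 50 mm from its axis. The blue look-alike was left where it was.

**Castle nut:** Torque jumped from about 0.06 to 0.40 Nm where the nut came home, and I turned it roughly 0.3 rad further. That is close to the 0.3 rad at which the first slot is said to be possible. After release, the slot line was at 145.6 to 146.3° and the yellow line at 144.7 to 145.7°, so within about 2° against the 5.7° allowed.

**Bystanders:** The tape measured within about 5 mm of its starting place, which is around the measuring error. I did not re-measure the beaker, flask or dye jar, but the arm was never near them.

**Checks that disagreed:**
- The fingertips sat about 4 cm higher than the reported tool position implied. My first grip of the knob closed on nothing, so I set heights from the pictures after that.
- The wrist network missed the tan pebble once and found it on a second try.

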